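# Roll-test two tubes on the hall cabinet

### The arm

A 6-joint arm with a two-finger parallel gripper is mounted at the origin on the work surface. World frame = base frame: x ahead of the robot, y to its left, z up, the work surface at z = 0. Lengths are in mm, angles in rad, forces in N, time in s.
With the tool pointing down it reaches from about 275 to 850 mm from the base axis. Payload 5.2 kg.
Tool frame: the origin (TCP) lies midway between the tips of the shut fingers; the grasp point (between the pads) lies 19 mm behind it; z points along the fingers, y is the direction in which the jaws open and shut (so a half turn about z gives the same grasp; the last joint's range is limited). The gripper opens to 85 mm and grips with 20 to 120 N. Pads are 22 mm wide; open, the fingers measure 114 mm over their backs; the gripper's body (76 mm by 85 mm) begins 54 mm behind the grasp point. The pads swing forward as they close: fully open they stand 13 mm farther back than shut.
Start: joints at [0.986, 0.259, 1.535, -0, 1.348, -0.203], TCP at [204.904, 510.411, 231.31] pointing down, gripper open.
Joint ranges: [-3.14, 3.14], [-0.91, 2.08], [0.19, 2.58], [-1.22, 4.36], [0.22, 2.71], [-3.12, 3.12]. Speed limits (rad/s): [2.57, 2.57, 3.14, 3.14, 3.14, 3.14].

### API

Orientations are given as [roll, pitch, yaw] about the fixed x, y, z axes, in that order (R = Rz(yaw) Ry(pitch) Rx(roll)).
In Python, from cell import r gives the robot as it stands.
- The arm moves only by the tool send_rows, never from a script. Its argument "increments" is a list of rows, each an object with "slide": the shift along the tool's x, y, z in mm, a list of three; "turn": the turn, a rotation vector about the tool's x, y, z in degrees, a list of three; "gripper": the opening, from 0 (shut) to 1 (fully open). In form: [{"slide": [x, y, z], "turn": [wx, wy, wz], "gripper": gripper}, ...]. A call has 1 to 12 rows; each row is the pose to reach, as a shift and turn from the pose measured when the call began, along the tool's axes at that moment; what a row does not reach only later rows make up. A row lasts 1/12 s, in which the tool goes at most 41.7 mm and 7.16 degrees, less where a joint would pass 70% of its speed; a pose out of reach is approached as far as the arm can. A call with a gripper value outside its range is refused whole. The fingers move at their own pace and stop on an object; "grip_force" is the grip in N (left out, the last holds). Time passes only in rows, so rows that repeat a pose let the fingers close. It gives the time, the measured TCP pose, the force and the opening at its end, in the units of the state.
- r.read_state(): the state, without advancing time (a new reading comes with each control period).
- r.get_image(name): name is "side" or "top" or "wrist"; returns a dict with "color" (400x640x3 uint8, blue, green, red), "depth" (400x640 float32, mm along the optical axis (not along the pixel's ray), 0 where there is no reading), "fx", "fy", "cx", "cy" (pixels), "dist" ([k1, k2, p1, p2, k3] as OpenCV has them; the pictures are not rectified), "R" (3x3) and "t" (3): a world point X has camera coordinates R X + t; the wrist camera has in their place "mount" (4x4, takes a point from camera to tool coordinates, whose origin is the TCP and whose axes are the flange's). Camera axes: x right, y down, z forward; pixel columns grow to the right and rows downward; lengths in mm; the calibration is good to about 2 mm. A picture is of the moment at which its call begins: read the wrist's pose just before it.
- r.job_done(): hands the job in, once; it reports no verdict.
The state is a dict: "clock": time; "joint_pos": joint angles; "dq": joint speeds; "joint_efforts": joint torques, N m; "tool_pos": TCP position; "tcp_rot": TCP orientation; "force": force on the tool from outside, world axes, zero at the start; "ft_torque": the same for the moment, N m; "gripper_width": opening from 0.0 (shut) to 1.0 (fully open).
Only numpy, scipy, OpenCV 4.12 (cv2) and the standard library are available. Lean on these libraries where they do the work, as an engineer would, in place of code of your own. Each camera call takes 0.05 s, during which the arm holds its last target.

### The job

One of the two steel twist-cap tubes in the wooden rack has been bent. One at a time, lift a tube out, lay it on the marble slab and roll it along the slab from one end to the other, well over a full turn, and put it away before you take the other: the tube that wobbles or lifts goes lying flat in the coral key tray, the one that rolls true is laid along the groove of the oak stand, centred, with its ends sticking out equally. Roll both, set them down gently, and leave the vase, the jar, the door knob, the keys and the clip-on hook where they are.

Things in the scene. Friction and masses are not known exactly. Their poses are not given: they have to be found in the camera images.
- tube_1: Closed, smooth (friction 0.45) steel twist-cap tube, 36 mm diameter, 180 mm long, 0.24 kg; knurled cap of the same diameter on its last 45 mm (+x). Origin on its axis at mid-length; x along it; z up at the start and turns as it rolls. One of tube_1 and tube_2 is straight, the other kinked at mid-length, its ends 4 mm off line; the kink lies level at the start. Which is which must be found out.
- tube_2: As tube_1: same size, mass, looks and axes. On a flat the straight tube rolls with its origin always 18 mm above the surface; the bent one's origin rises about 4 mm once a turn, and half a turn later it rocks on its middle.
- rack: Fixed wooden rack, 200 x 150 mm, 36 mm high, origin at the centre of its underside. The tubes lie along its x axis side by side at about y = +42.5 and -42.5 mm, axes 40 mm above the cabinet top. Slotted blocks hold their last 30 mm (|x| 60 to 100 mm); between the blocks there is only the flat plank the tubes lie on, 22 mm high, so a tube can be gripped from above by its middle.
- slab: Fixed flat marble slab, 210 mm (x) x 280 mm (y), top 15 mm above the cabinet top; origin at the centre of its underside. Tubes lie across it (along x) and roll along its y axis. A bead 5 mm high and 8 mm wide runs along both ends, at y = +136 and -136 mm.
- stand: Fixed light oak stand, 80 x 80 mm, 55 mm high, origin at the centre of its underside; a 90 degree V groove, 60 mm wide at the top, runs along its x axis. A tube in it has its axis 47.5 mm above the cabinet top and sticks out 50 mm at both ends; within the stand there is no room for fingers beside it, so it must be held by an end that sticks out.
- tray: Fixed coral silicone key tray, open topped, 220 mm (x) x 115 mm (y), 24 mm high, walls and floor 6 mm thick; origin at the centre of its underside. It takes a tube lengthwise (along x), which may roll a little in it when let go; the tube's axis then lies 24 mm above the cabinet top.
- vase: White ceramic vase, 76 mm wide, 155 mm high, origin at the centre of its foot. Leave alone.
- door_knob: Chrome door knob standing on its rose, 58 mm wide, 64 mm high, origin at the centre of its underside. Leave alone.
- key_1: Brass key lying flat, about 65 mm long, 5 mm thick, origin in its bow (round end), x towards its tip. Leave alone.
- key_2: Another such key. Leave alone.
- clip_hook: Grey plastic clip-on hook, 75 x 32 mm, 46 mm high, origin at the centre of its underside. Leave alone.
- jar: Amber glass jar with wooden lid, 72 mm wide, 85 mm high, origin at the centre of its underside. Leave alone.

How it is judged (in metres and radians):
On the way, in this order (a step that is already met when the one before it is completed fails the run):
1. the first tube has been rolled half a turn on the slab, the other is still in the rack ((((angle between tube_1's own z axis and vertical above 2.4 rad and x of tube_1 in the frame of slab between -0.06 and 0.06 m and y of tube_1 in the frame of slab between -0.135 and 0.135 m and z of tube_1 in the frame of slab between 0.028 and 0.046 m) and distance of tube_2 from where it was at the start of the episode below 0.03 m) or ((angle between tube_2's own z axis and vertical above 2.4 rad and x of tube_2 in the frame of slab between -0.06 and 0.06 m and y of tube_2 in the frame of slab between -0.135 and 0.135 m and z of tube_2 in the frame of slab between 0.028 and 0.046 m) and distance of tube_1 from where it was at the start of the episode below 0.03 m))), for 0.05 s.
2. the first tube has been rolled on to a full turn on the slab, the other is still in the rack ((((angle between tube_1's own z axis and vertical below 0.7 rad and x of tube_1 in the frame of slab between -0.06 and 0.06 m and y of tube_1 in the frame of slab between -0.135 and 0.135 m and z of tube_1 in the frame of slab between 0.028 and 0.046 m) and distance of tube_2 from where it was at the start of the episode below 0.03 m) or ((angle between tube_2's own z axis and vertical below 0.7 rad and x of tube_2 in the frame of slab between -0.06 and 0.06 m and y of tube_2 in the frame of slab between -0.135 and 0.135 m and z of tube_2 in the frame of slab between 0.028 and 0.046 m) and distance of tube_1 from where it was at the start of the episode below 0.03 m))), for 0.05 s.
3. the first tube has been put in its right place, the other is still in the rack ((((x of tube_1 in the frame of tray between -0.03 and 0.03 m and y of tube_1 in the frame of tray between -0.045 and 0.045 m and z of tube_1 in the frame of tray between 0.015 and 0.034 m and angle between the x axis of tube_1 and the x axis of tray, either way round below 0.4 rad) and distance of tube_2 from where it was at the start of the episode below 0.03 m and contact force between the fingers and tube_1 below 0.1 N) or ((x of tube_2 in the frame of stand between -0.02 and 0.02 m and y of tube_2 in the frame of stand between -0.006 and 0.006 m and z of tube_2 in the frame of stand between 0.0415 and 0.0535 m and angle between the x axis of tube_2 and the x axis of stand, either way round below 0.1 rad) and distance of tube_1 from where it was at the start of the episode below 0.03 m and contact force between the fingers and tube_2 below 0.1 N))), for 0.1 s.
4. with the first tube in its place, the second has been rolled half a turn on the slab ((((x of tube_1 in the frame of tray between -0.03 and 0.03 m and y of tube_1 in the frame of tray between -0.045 and 0.045 m and z of tube_1 in the frame of tray between 0.015 and 0.034 m and angle between the x axis of tube_1 and the x axis of tray, either way round below 0.4 rad) and (angle between tube_2's own z axis and vertical above 2.4 rad and x of tube_2 in the frame of slab between -0.06 and 0.06 m and y of tube_2 in the frame of slab between -0.135 and 0.135 m and z of tube_2 in the frame of slab between 0.028 and 0.046 m)) or ((x of tube_2 in the frame of stand between -0.02 and 0.02 m and y of tube_2 in the frame of stand between -0.006 and 0.006 m and z of tube_2 in the frame of stand between 0.0415 and 0.0535 m and angle between the x axis of tube_2 and the x axis of stand, either way round below 0.1 rad) and (angle between tube_1's own z axis and vertical above 2.4 rad and x of tube_1 in the frame of slab between -0.06 and 0.06 m and y of tube_1 in the frame of slab between -0.135 and 0.135 m and z of tube_1 in the frame of slab between 0.028 and 0.046 m)))), for 0.05 s.
5. the second tube has been rolled on to a full turn on the slab ((((x of tube_1 in the frame of tray between -0.03 and 0.03 m and y of tube_1 in the frame of tray between -0.045 and 0.045 m and z of tube_1 in the frame of tray between 0.015 and 0.034 m and angle between the x axis of tube_1 and the x axis of tray, either way round below 0.4 rad) and (angle between tube_2's own z axis and vertical below 0.7 rad and x of tube_2 in the frame of slab between -0.06 and 0.06 m and y of tube_2 in the frame of slab between -0.135 and 0.135 m and z of tube_2 in the frame of slab between 0.028 and 0.046 m)) or ((x of tube_2 in the frame of stand between -0.02 and 0.02 m and y of tube_2 in the frame of stand between -0.006 and 0.006 m and z of tube_2 in the frame of stand between 0.0415 and 0.0535 m and angle between the x axis of tube_2 and the x axis of stand, either way round below 0.1 rad) and (angle between tube_1's own z axis and vertical below 0.7 rad and x of tube_1 in the frame of slab between -0.06 and 0.06 m and y of tube_1 in the frame of slab between -0.135 and 0.135 m and z of tube_1 in the frame of slab between 0.028 and 0.046 m)))), for 0.05 s.
At the end, for the whole second after the job is handed in: The true tube lies in the stand's groove, centred lengthwise within 20 mm, seated within 6 mm and in line with the groove within 0.1 rad; the bent tube lies flat inside the tray, in line with it within 0.4 rad; both released and at rest (below 0.05 m/s) (x of tube_2 in the frame of stand between -0.02 and 0.02 m and y of tube_2 in the frame of stand between -0.006 and 0.006 m and z of tube_2 in the frame of stand between 0.0415 and 0.0535 m and angle between the x axis of tube_2 and the x axis of stand, either way round below 0.1 rad and x of tube_1 in the frame of tray between -0.03 and 0.03 m and y of tube_1 in the frame of tray between -0.045 and 0.045 m and z of tube_1 in the frame of tray between 0.015 and 0.034 m and angle between the x axis of tube_1 and the x axis of tray, either way round below 0.4 rad and linear speed of each of tube_1, tube_2 below 0.05 m/s and contact force between the fingers and tube_1 below 0.1 N and contact force between the fingers and tube_2 below 0.1 N); the robot touches nothing.
It fails at once if the vase, jar, door knob, a key or the clip-on hook is moved by more than 20 mm (distance of any of vase, door_knob, key_1, key_2, clip_hook, jar from where it was at the start of the episode above 0.02 m).
It fails at once if a tube is dropped or rammed into the stand, the tray or onto the slab (over 60 N) (contact force between any of tube_1, tube_2 and stand above 60 N or contact force between any of tube_1, tube_2 and tray above 60 N or contact force between any of tube_1, tube_2 and slab above 60 N).
It also fails if it takes over 72 s, if anything falls off the work surface, if the arm or the gripper's body presses on something with over 40 N, if the wrist force passes 120 N, or if a joint passes its speed limit or range.

## Working session

There is one attempt and no reset: what is moved stays moved. The work goes in short steps, Python scripts to look and compute and a tool call to move; the robot and the scene stay as the last step left them, time stands still between calls to the robot, and variables do not carry over. Pictures are saved under pics/ and viewed, and the job is handed in when it is done.

Besides the shell and the picture viewer there is one more tool, called as name(argument=value, ...), one argument or row to a line, values as JSON. send_rows: Moves the arm, as the interface text tells. Its arguments: {"type":"object","properties":{"increments":{"type":"array"},"grip_force":{"type":"number"}},"required":["increments"]}

```bash
ls -la; mkdir -p pics; python3 - <<'E'
from cell import r
import cv2,numpy as np
print(r.read_state())
for n in ["top","side"]:
    d=r.get_image(n); cv2.imwrite(f"pics/{n}0.png",d["color"]); np.savez(f"pics/{n}0.npz",**d)
    print(n,d["fx"],d["fy"],d["cx"],d["cy"],d["dist"],d["R"],d["t"])
E
```

```text
total 12
drwxr-xr-x  3 agent agent 4096 Dec  6 20:16 .
drwxr-xr-x 23 root  root  4096 Dec  6 20:16 ..
drwxr-xr-x  2 agent agent 4096 Dec  6 20:16 pics
{'clock': 0.0, 'joint_pos': array([ 9.86205499e-01,  2.59344200e-01,  1.53612010e+00,  1.20363186e-05,
        1.34797307e+00, -2.02777424e-01]), 'dq': array([ 1.41955540e-03,  1.36884138e-04,  1.80531473e-03,  9.90797526e-04,
       -1.06080374e-03,  6.48205584e-05]), 'joint_efforts': array([ 8.74364559e-04, -4.46019638e+01, -2.90584767e+01, -3.77055412e-04,
        1.11472729e-02, -5.18569345e-05]), 'tool_pos': array([204.5933567 , 509.95404717, 230.45918338]), 'tcp_rot': array([-3.13978810e+00, -3.83000359e-04,  2.75977623e+00]), 'force': array([ 0.23844046, -0.91281089,  0.7365304 ]), 'ft_torque': array([ 0.03802036, -0.01246037, -0.04983442]), 'gripper_width': 1.0045032723760527}
top 482.06922592546493 482.06922592546493 319.8991214188651 196.66498131524995 [-0.09881157  0.          0.          0.          0.        ] [[ 0.02376625 -0.9996049   0.01500696]
 [-0.98881654 -0.02571519 -0.14690331]
 [ 0.14723117 -0.01134779 -0.98903701]] [ -11.53289095  623.64322581 1207.66599736]
side 363.4009943168211 363.4009943168211 322.453431532979 195.82623712965042 [0.02714329 0.         0.         0.         0.        ] [[-0.98778804 -0.15415636  0.02259642]
 [-0.09835973  0.50452611 -0.85777548]
 [ 0.12083106 -0.84952294 -0.51352764]] [638.76558076 109.07255465 945.30460192]
```

View pics/top0.png

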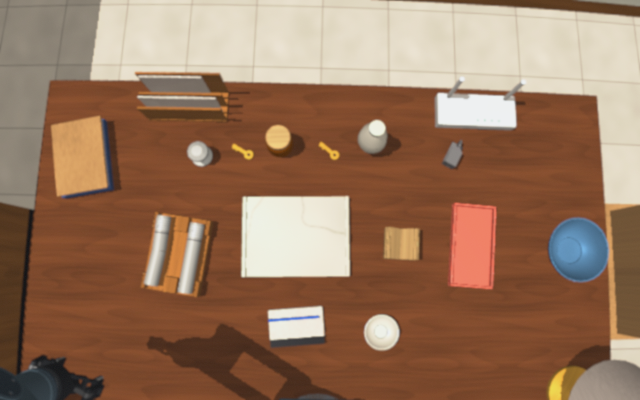

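View pics/side0.png

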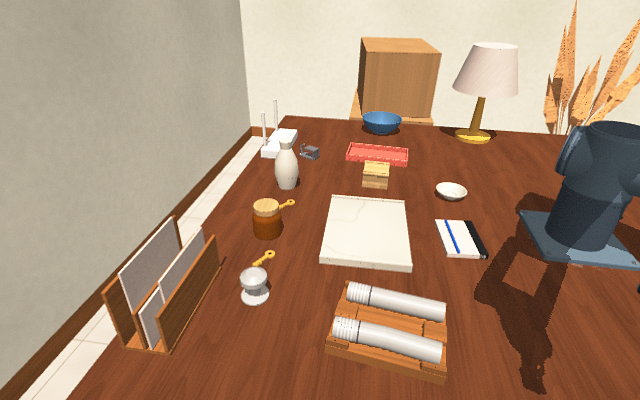

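The top view has world x up and world y to the left. The rack is near (177,255), the slab near (296,237), the stand near (402,244) and the tray near (473,246). I'll enlarge each one.

```bash
cat > h.py <<'E'
import numpy as np, cv2
def K(d): return np.array([[d["fx"],0,d["cx"]],[0,d["fy"],d["cy"]],[0,0,1.]])
def ray(d,uv):
    p=cv2.undistortPoints(np.array(uv,float).reshape(-1,1,2),K(d),np.array(d["dist"],float)).reshape(-1,2)
    return np.c_[p,np.ones(len(p))]
def atz(d,uv,z):
    R=np.array(d["R"]);t=np.array(d["t"]); v=ray(d,uv)@R; o=-R.T@t
    return o+v*((z-o[2])/v[:,2])[:,None]
def proj(d,X):
    rv,_=cv2.Rodrigues(np.array(d["R"],float)); return cv2.projectPoints(np.array(X,float).reshape(-1,1,3),rv,np.array(d["t"],float),K(d),np.array(d["dist"],float))[0].reshape(-1,2)
def cloud(d):
    h,w=d["depth"].shape; u,v=np.meshgrid(np.arange(w),np.arange(h))
    c=ray(d,np.c_[u.ravel(),v.ravel()])*d["depth"].reshape(-1,1)
    return ((c-np.array(d["t"]))@np.array(d["R"])).reshape(h,w,3)
def wristRt(d,s):
    from scipy.spatial.transform import Rotation as Ro
    Rt=Ro.from_euler("xyz",s["tcp_rot"]).as_matrix(); M=np.array(d["mount"])
    Rc=Rt@M[:3,:3]; tc=Rt@M[:3,3]+s["tool_pos"]
    d["R"]=Rc.T; d["t"]=-Rc.T@tc; return d
E
python3 - <<'E'
import numpy as np,cv2
d=np.load("pics/top0.npz")["color"]
def crop(n,x0,y0,x1,y1,s): cv2.imwrite(f"pics/{n}.png",cv2.resize(d[y0:y1,x0:x1],None,fx=s,fy=s,interpolation=cv2.INTER_CUBIC))
crop("c_rack",135,200,225,305,5)
crop("c_slab",230,185,360,290,5)
crop("c_st",375,195,505,295,5)
E
```

```text
(no output)
```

View pics/c_rack.png

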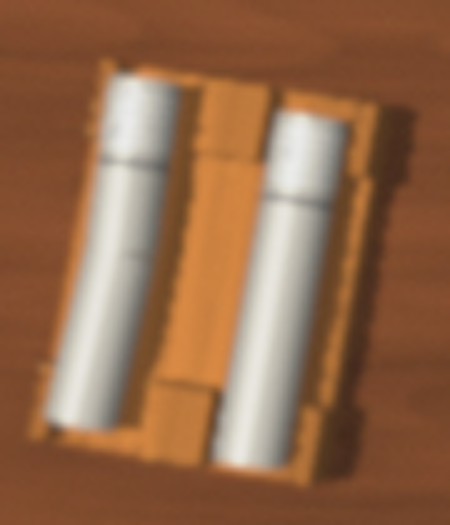

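View pics/c_slab.png

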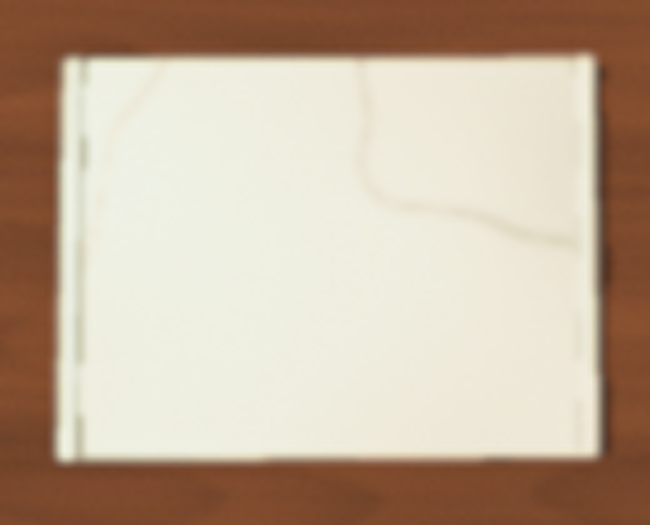

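View pics/c_st.png

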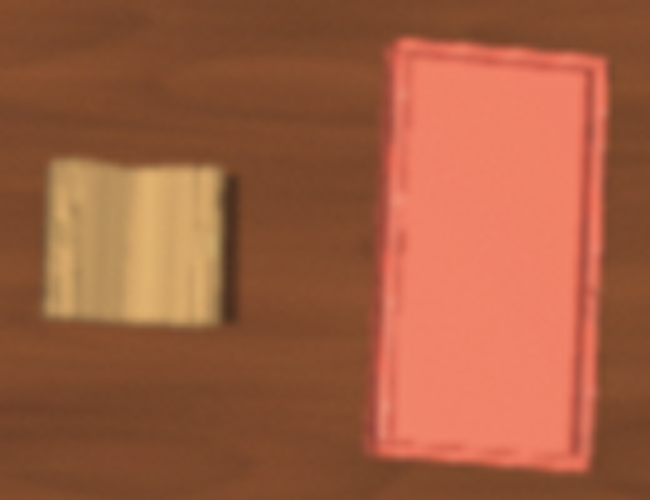

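The rack crop shows the left tube (towards +y) slightly kinked near crop (125,255). The right tube looks straight, and both caps point to +x. Rolling will have to confirm this. Next I'll compute poses.

```bash
python3 - <<'E'
from h import *
d=np.load("pics/top0.npz")
C=cloud(d)
def q(pts,x0,y0,z):
    uv=(np.array(pts,float)+.5)/5-.5+[x0,y0]; P=atz(d,uv,z); print(np.round(P,1).tolist()); return P
def rect(n,P):
    c=P.mean(0); a=(P[0]+P[1]-P[2]-P[3])/2; b=(P[0]+P[3]-P[1]-P[2])/2
    print(n,"c",c.round(1),"lenx",np.linalg.norm(a).round(1),"leny",np.linalg.norm(b).round(1),"yaw x",np.degrees(np.arctan2(a[1],a[0])).round(2),"yaw y-90",(np.degrees(np.arctan2(b[1],b[0]))-90).round(2))
# order TL TR BR BL
rect("rack",q([(103,62),(383,105),(316,485),(33,437)],135,200,36))
rect("slab",q([(64,57),(596,55),(600,459),(57,460)],230,185,18))
rect("stand",q([(50,160),(222,166),(221,325),(44,318)],375,195,55))
rect("tray",q([(396,38),(606,58),(588,468),(374,452)],375,195,24))
# tubes: end points on top ridge center
for n,p in [("L",[(145,76),(137,160),(82,428)]),("R",[(311,115),(299,198),(253,465)])]:
    P=q(p,135,200,52); v=P[0]-P[-1]; print(n,np.linalg.norm(v),np.degrees(np.arctan2(v[1],v[0])),(P[0]+P[-1])/2)
# depth checks
for n,(u,v) in dict(slab=(296,237),tray=(473,246),table=(420,280),tubeL=(157,250),tubeR=(192,255),stand=(402,244)).items(): print(n,C[v,u].round(1))
E
```

```text
[[573.3, 435.5, 36.0], [554.8, 285.8, 36.0], [358.4, 310.4, 36.0], [377.6, 459.5, 36.0]]
rack c [466.  372.8  36. ] lenx 197.5 leny 150.6 yaw x -7.05 yaw y-90 -7.18
[[624.4, 209.9, 18.0], [632.8, -73.2, 18.0], [419.9, -78.7, 18.0], [412.3, 204.0, 18.0]]
slab c [522.3  65.5  18. ] lenx 212.6 leny 283.1 yaw x 1.53 yaw y-90 1.63
[[549.0, -164.0, 55.0], [548.0, -253.2, 55.0], [466.4, -252.5, 55.0], [468.2, -161.4, 55.0]]
stand c [ 507.9 -207.8   55. ] lenx 81.2 leny 90.2 yaw x -1.16 yaw y-90 -0.89
[[621.4, -354.7, 24.0], [613.4, -470.1, 24.0], [395.4, -455.4, 24.0], [402.4, -340.4, 24.0]]
tray c [ 508.1 -405.1   24. ] lenx 219.0 leny 115.4 yaw x -3.81 yaw y-90 -3.72
[[564.9, 407.5, 52.0], [521.3, 408.8, 52.0], [383.8, 428.6, 52.0]]
L 182.2675956793478 -6.638328503647099 [474.36253043 418.06959271  52.        ]
[[547.1, 319.4, 52.0], [504.3, 323.2, 52.0], [368.4, 339.4, 52.0]]
R 179.83866667391428 -6.358986518412218 [457.74333836 329.39373965  52.        ]
slab [519.4  64.   14.1]
tray [ 506.5 -411.4    5. ]
table [ 413.7 -268.    -0.9]
tubeL [473.6 417.5  55.6]
tubeR [463.7 325.9  56.7]
stand [ 506.9 -214.6   25.3]
```

```bash
cat > mv.py <<'E'
from h import *
from scipy.spatial.transform import Rotation as Ro
from cell import r
def go(*targets):
    s=r.read_state(); R0=Ro.from_euler("xyz",s["tcp_rot"]); p=s["tool_pos"]
    print("t",round(s["clock"],2),"p",p.round(1),"yaw",np.degrees(s["tcp_rot"]).round(1),"w",round(s["gripper_width"],3),"F",s["force"].round(1))
    for (x,y,z,yaw) in targets:
        sl=R0.inv().apply(np.array([x,y,z])-p); tu=np.degrees((R0.inv()*Ro.from_euler("xyz",[np.pi,0,np.radians(yaw)])).as_rotvec())
        n=max(np.linalg.norm(sl)/41.7,np.linalg.norm(tu)/7.16)
        print((x,y,z,yaw),"slide",sl.round(1).tolist(),"turn",tu.round(2).tolist(),"rows",round(n,1))
def snap(n,name):
    s=r.read_state(); d=r.get_image(n)
    if n=="wrist": d=wristRt(d,s)
    np.savez(f"pics/{name}.npz",**d); cv2.imwrite(f"pics/{name}.png",d["color"]); return d
E
python3 - <<'E'
from mv import *
go((430,374,260,173)); 
print(np.array(r.get_image("wrist")["mount"]).round(3))
E
```

```text
t 0.1 p [204.6 510.  230.6] yaw [-179.9   -0.   158.1] w 1.0 F [-0.7 -0.2 -0.1]
(430, 374, 260, 173) slide [-259.8, -42.3, -29.5] turn [-0.09, -0.03, -14.87] rows 6.4
[[-1.00000e-03 -9.59000e-01 -2.82000e-01  7.12210e+01]
 [ 1.00000e+00 -1.00000e-03  0.00000e+00  1.15700e+00]
 [-0.00000e+00 -2.82000e-01  9.59000e-01 -1.42595e+02]
 [ 0.00000e+00  0.00000e+00  0.00000e+00  1.00000e+00]]
```

send_rows(
  increments=[
    {"slide": [-260, -42, -29], "turn": [0, 0, -14.9], "gripper": 0.65},
    {"slide": [-260, -42, -29], "turn": [0, 0, -14.9], "gripper": 0.65},
    {"slide": [-260, -42, -29], "turn": [0, 0, -14.9], "gripper": 0.65},
    {"slide": [-260, -42, -29], "turn": [0, 0, -14.9], "gripper": 0.65},
    {"slide": [-260, -42, -29], "turn": [0, 0, -14.9], "gripper": 0.65},
    {"slide": [-260, -42, -29], "turn": [0, 0, -14.9], "gripper": 0.65},
    {"slide": [-260, -42, -29], "turn": [0, 0, -14.9], "gripper": 0.65},
    {"slide": [-260, -42, -29], "turn": [0, 0, -14.9], "gripper": 0.65},
    {"slide": [-260, -42, -29], "turn": [0, 0, -14.9], "gripper": 0.65},
    {"slide": [-260, -42, -29], "turn": [0, 0, -14.9], "gripper": 0.65},
  ],
)

```text
clock: 0.98
tool_pos: [429.6, 374.4, 259.1]
tcp_rot: [-3.14, -0.002, 3.02]
force: [-0.1, 1.8, -0.9]
gripper_width: 0.651
```

```bash
python3 - <<'E'
from mv import *
go((430,374,260,173)); d=snap("wrist","w1"); print(d["fx"],d["dist"])
E
```

```text
t 0.98 p [429.6 374.4 259.1] yaw [-1.799e+02 -1.000e-01  1.730e+02] w 0.651 F [-0.1  1.8 -0.9]
(430, 374, 260, 173) slide [-0.5, -0.3, -0.9] turn [-0.09, -0.12, 0.01] rows 0.0
290.8653445065597 [-0.00840966  0.          0.          0.          0.        ]
```

View pics/w1.png

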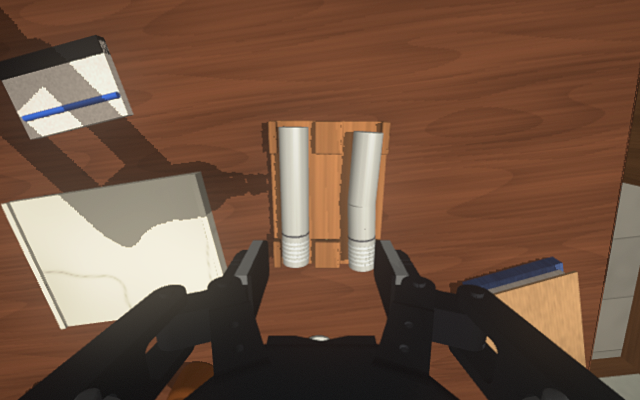

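The wrist view shows the straight-looking tube at about (294,195) and the visibly kinked one at about (362,200), nearer +y. I'll measure axes from the depth.

```bash
python3 - <<'E'
from h import *
d=dict(np.load("pics/w1.npz")); C=cloud(d)
for n,(u0,u1) in dict(R=(270,318),L=(336,392)).items():
    P=C[122:275,u0:u1].reshape(-1,3); P=P[(P[:,2]>48)&(P[:,2]<75)]
    c=P[:,:2].mean(0)
    w,V=np.linalg.eigh(np.cov((P[:,:2]-c).T)); a=V[:,1]*np.sign(V[0,1]); s=(P[:,:2]-c)@a; t=(P[:,:2]-c)@np.array([-a[1],a[0]])
    print(n,len(P),"zmax",np.percentile(P[:,2],98).round(1),"yaw",np.degrees(np.arctan2(a[1],a[0])).round(2),"s",s.min().round(1),s.max().round(1))
    for lo in range(-90,90,30):
        m=(s>lo)&(s<lo+30); print(lo,np.round([(np.percentile(t[m],3)+np.percentile(t[m],97))/2,np.percentile(P[m,2],95)],1), end=" ")
    mid=c+a*(s.min()+s.max())/2; print("\nmid",mid.round(1))
P=C[225:235,170:215].reshape(-1,3); 
print("slab near edge z", np.median(C[250:300,100:200,2]), "plank",np.median(C[190:215,315:335,2]))
E
```

```text
R 3504 zmax 58.9 yaw -7.39 s -83.5 96.4
-90 [-0.3 58.5] -60 [-0.4 58.6] -30 [-0.5 58.5] 0 [-0.5 58.3] 30 [-0.8 58.6] 60 [-0.3 58.6] 
mid [459.6 338. ]
L 3383 zmax 59.0 yaw -7.62 s -83.7 97.4
-90 [ 1.8 58.7] -60 [ 1.2 58.5] -30 [-0.1 58.6] 0 [-0.6 58.5] 30 [ 0.7 58.6] 60 [ 1.7 58.7] 
mid [475.6 422.7]
slab near edge z 14.822089807905167 plank 21.994924448859376
```

```bash
python3 - <<'E'
from h import *
def fit(C,box):
    u0,v0,u1,v1=box
    P=C[v0:v1,u0:u1].reshape(-1,3); P=P[(P[:,2]>50)&(P[:,2]<75)]
    # fit cylinder r=18,z=axis free, line y=a+b x
    from scipy.optimize import least_squares
    def f(p):
        dr=np.array([1,p[1],0]);dr/=np.linalg.norm(dr)
        q=P-[460,p[0],p[2]]; q=q-np.outer(q@dr,dr); return np.linalg.norm(q,axis=1)-18
    o=least_squares(f,[P[:,1].mean(),-.12,40],loss="soft_l1"); p=o.x
    dr=np.array([1,p[1],0]);dr/=np.linalg.norm(dr); s=(P-[460,p[0],p[2]])@dr
    m=(np.percentile(s,.5)+np.percentile(s,99.5))/2
    print("mid",(np.array([460,p[0],p[2]])+m*dr).round(1),"yaw",np.degrees(np.arctan(p[1])).round(2),"len",np.ptp(s).round(1),"rms",np.sqrt(np.mean(o.fun**2)).round(2))
dw=dict(np.load("pics/w1.npz")); dt=dict(np.load("pics/top0.npz"))
Cw=cloud(dw);Ct=cloud(dt)
fit(Cw,(270,122,318,275));fit(Cw,(336,122,392,275))
fit(Ct,(175,218,208,300));fit(Ct,(140,210,176,292))
# ends
for C,n in((Cw,"w"),(Ct,"t")):
    m=(C[...,2]>34)&(C[...,2]<38)&(C[...,0]>340)&(C[...,0]<600)&(C[...,1]>260)&(C[...,1]<480)
    P=C[m][:,:2].astype(np.float32); print(n,len(P),cv2.minAreaRect(P))
    m=(C[...,2]>10)&(C[...,2]<22)&(C[...,0]>350)&(C[...,0]<680)&(C[...,1]>-120)&(C[...,1]<250)
    P=C[m][:,:2].astype(np.float32); print(n,len(P),cv2.minAreaRect(P))
E
```

```text
mid [458.9 337.5  40. ] yaw -7.45 len 179.9 rms 0.63
mid [475.3 423.9  39.9] yaw -7.61 len 181.1 rms 0.82
mid [457.6 333.3  38.8] yaw -7.12 len 179.6 rms 2.1
mid [473.8 420.3  38.7] yaw -7.36 len 180.8 rms 2.26
w 2195 ((467.6035461425781, 379.2135009765625), (148.6009063720703, 199.20726013183594), 82.53714752197266)
w 22580 ((523.8643798828125, 69.25685119628906), (210.67347717285156, 283.2922668457031), 1.674216866493225)
t 350 ((466.55255126953125, 375.5572509765625), (150.8253936767578, 198.9730224609375), 83.02734375)
t 7856 ((522.323486328125, 66.55442810058594), (209.97616577148438, 278.7193603515625), 1.8819258213043213)
```

```bash
python3 - <<'E'
from mv import *
go((458.5,336.5,110,172.6))
E
```

```text
t 1.03 p [429.2 374.7 259.3] yaw [-1.799e+02 -1.000e-01  1.731e+02] w 0.648 F [-1.3 -0.2  0. ]
(458.5, 336.5, 110, 172.6) slide [-34.0, -34.2, 149.2] turn [-0.09, -0.11, 0.47] rows 3.8
```

send_rows(
  increments=[
    {"slide": [-34, -34, 30], "turn": [0, 0, 0.5], "gripper": 0.65},
    {"slide": [-34, -34, 70], "turn": [0, 0, 0.5], "gripper": 0.65},
    {"slide": [-34, -34, 110], "turn": [0, 0, 0.5], "gripper": 0.65},
    {"slide": [-34, -34, 149], "turn": [0, 0, 0.5], "gripper": 0.65},
    {"slide": [-34, -34, 149], "turn": [0, 0, 0.5], "gripper": 0.65},
    {"slide": [-34, -34, 149], "turn": [0, 0, 0.5], "gripper": 0.65},
  ],
)

```text
clock: 1.53
tool_pos: [455.5, 336.7, 108.2]
tcp_rot: [-3.137, -0.008, 3.014]
force: [0.4, -0.2, 0.3]
gripper_width: 0.648
```

```bash
cat >> h.py <<'E'
from scipy.optimize import least_squares
def fit(C,box,zlo,zhi,x0,y0,zg,sl=0.):
    u0,v0,u1,v1=box
    P=C[v0:v1,u0:u1].reshape(-1,3); P=P[(P[:,2]>zlo)&(P[:,2]<zhi)&(abs(P[:,1]-y0)<40)&(abs(P[:,0]-x0)<120)]
    def f(p):
        dr=np.array([1,p[1],0]);dr/=np.linalg.norm(dr)
        q=P-[x0,p[0],p[2]]; q=q-np.outer(q@dr,dr); return np.linalg.norm(q,axis=1)-18
    o=least_squares(f,[np.median(P[:,1]),sl,zg],loss="soft_l1"); p=o.x
    dr=np.array([1,p[1],0]);dr/=np.linalg.norm(dr); s=(P-[x0,p[0],p[2]])@dr
    m=(np.percentile(s,.5)+np.percentile(s,99.5))/2
    print("n",len(P),"mid",(np.array([x0,p[0],p[2]])+m*dr).round(1),"yaw",np.degrees(np.arctan(p[1])).round(2),"len",np.ptp(s).round(1),"rms",np.sqrt(np.mean(o.fun**2)).round(2))
    return P
E
python3 - <<'E'
from mv import *
go((458.5,336.5,25,172.6)); d=snap("wrist","w2"); C=cloud(d); fit(C,(200,0,440,260),50,75,459,337,40,-.13)
print(proj(d,[r.read_state()["tool_pos"]]))
E
```

```text
t 1.53 p [455.5 336.7 108.2] yaw [-179.7   -0.4  172.7] w 0.648 F [ 0.4 -0.2  0.3]
(458.5, 336.5, 25, 172.6) slide [-3.6, 0.6, 83.2] turn [-0.28, -0.43, 0.07] rows 2.0
n 7170 mid [428.8 341.   40. ] yaw -7.29 len 121.9 rms 0.56
[[321.33832933 256.54131536]]
```

View pics/w2.png

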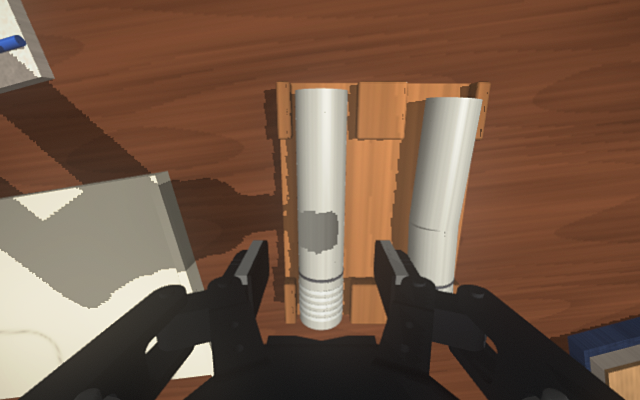

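The tube at image x 322 is centred between the fingers (about 259 and 385). I'll descend and grip.

send_rows(
  increments=[
    {"slide": [-4, 0.5, 25], "turn": [-0.3, -0.4, 0], "gripper": 0.65},
    {"slide": [-4, 0.5, 55], "turn": [-0.3, -0.4, 0], "gripper": 0.65},
    {"slide": [-4, 0.5, 75], "turn": [-0.3, -0.4, 0], "gripper": 0.65},
    {"slide": [-4, 0.5, 83], "turn": [-0.3, -0.4, 0], "gripper": 0.65},
    {"slide": [-4, 0.5, 83], "turn": [-0.3, -0.4, 0], "gripper": 0.65},
    {"slide": [-4, 0.5, 83], "turn": [-0.3, -0.4, 0], "gripper": 0.3},
    {"slide": [-4, 0.5, 83], "turn": [-0.3, -0.4, 0], "gripper": 0.3},
    {"slide": [-4, 0.5, 83], "turn": [-0.3, -0.4, 0], "gripper": 0.3},
    {"slide": [-4, 0.5, 83], "turn": [-0.3, -0.4, 0], "gripper": 0.3},
    {"slide": [-4, 0.5, 83], "turn": [-0.3, -0.4, 0], "gripper": 0.3},
  ],
  grip_force=60,
)

```text
clock: 2.42
tool_pos: [463.3, 338.6, 30.7]
tcp_rot: [3.135, 0.008, 3.014]
force: [-0.7, 0.2, 6.6]
gripper_width: 0.4
```

```bash
python3 - <<'E'
from mv import *
go((458.5,337,120,172.6),(522,150,120,181.7))
E
```

```text
t 2.42 p [463.3 338.6  30.7] yaw [179.6   0.5 172.7] w 0.4 F [-0.7  0.2  6.6]
(458.5, 337, 120, 172.6) slide [3.8, -1.6, -89.3] turn [0.36, 0.48, 0.08] rows 2.1
(522, 150, 120, 181.7) slide [-83.0, -179.0, -89.7] turn [0.32, 0.51, -9.02] rows 5.2
```

send_rows(
  increments=[
    {"slide": [3.8, -1.6, -10], "turn": [0.3, 0.5, 0], "gripper": 0.3},
    {"slide": [3.8, -1.6, -30], "turn": [0.3, 0.5, 0], "gripper": 0.3},
    {"slide": [3.8, -1.6, -60], "turn": [0.3, 0.5, 0], "gripper": 0.3},
    {"slide": [3.8, -1.6, -89], "turn": [0.3, 0.5, 0], "gripper": 0.3},
    {"slide": [3.8, -1.6, -89], "turn": [0.3, 0.5, 0], "gripper": 0.3},
    {"slide": [3.8, -1.6, -89], "turn": [0.3, 0.5, 0], "gripper": 0.3},
  ],
)

```text
clock: 2.92
tool_pos: [460.2, 337.9, 122.7]
tcp_rot: [3.137, 0.005, 3.014]
force: [-0.6, -0.6, -3.4]
gripper_width: 0.402
```

```bash
python3 - <<'E'
from mv import *
go((458.5,337,120,172.6),(522,150,120,181.7))
d=snap("wrist","w3"); snap("side","s3")
C=cloud(d)
P=C[0:320,240:400].reshape(-1,3); P=P[(P[:,2]>120)&(P[:,2]<175)]; print(len(P))
fit(C,(250,0,380,240),135,160,459,337,130,-.13)
E
```

```text
t 2.92 p [460.2 337.9 122.7] yaw [179.7   0.3 172.7] w 0.402 F [-0.6 -0.6 -3.4]
(458.5, 337, 120, 172.6) slide [1.6, -1.1, 2.6] turn [0.25, 0.29, 0.09] rows 0.1
(522, 150, 120, 181.7) slide [-85.2, -178.5, 2.3] turn [0.23, 0.31, -9.01] rows 4.7
24436
n 15098 mid [405.1 346.1 131.9] yaw -7.12 len 79.9 rms 0.52
```

View pics/w3.png

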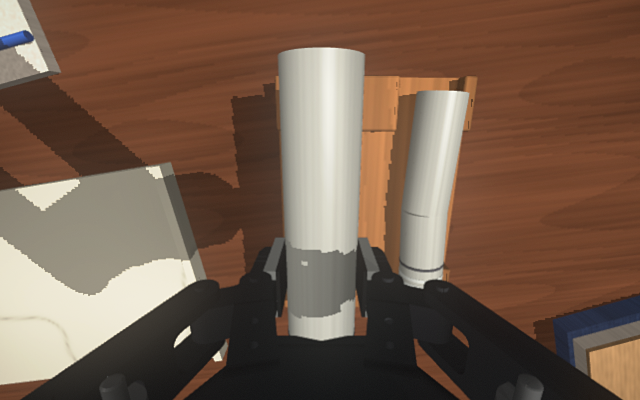

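View pics/s3.png

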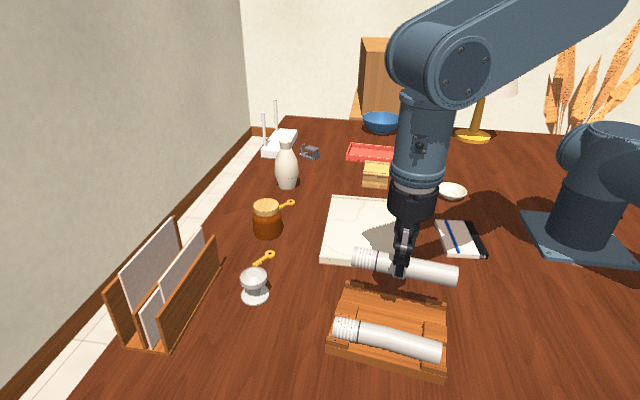

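```bash
python3 - <<'E'
from mv import *
d=dict(np.load("pics/w3.npz")); C=cloud(d)
P=C[40:240,310:335].reshape(-1,3); P=P[(P[:,2]>140)&(P[:,2]<170)]; print("tilt z/x",np.polyfit(P[:,0]-460,P[:,2],1), P[:,0].min(),P[:,0].max())
go((520.5,153,120,181.7),(520.5,153,50,181.7))
E
```

```text
tilt z/x [-2.15863734e-03  1.49565495e+02] 366.61009955514004 442.1484501741642
t 3.02 p [458.  336.8 119.4] yaw [180.   -0.  172.7] w 0.395 F [-1.1  0.3 -3.4]
(520.5, 153, 120, 181.7) slide [-85.4, -174.3, -0.8] turn [0.05, -0.04, -9.02] rows 4.7
(520.5, 153, 50, 181.7) slide [-85.5, -174.4, 69.2] turn [0.05, -0.04, -9.02] rows 4.9
```

send_rows(
  increments=[
    {"slide": [-20, -35, 0], "turn": [0, 0, -2], "gripper": 0.3},
    {"slide": [-37, -70, 0], "turn": [0, 0, -5], "gripper": 0.3},
    {"slide": [-55, -105, 0], "turn": [0, 0, -9], "gripper": 0.3},
    {"slide": [-70, -140, 10], "turn": [0, 0, -9], "gripper": 0.3},
    {"slide": [-85.4, -174, 30], "turn": [0, 0, -9], "gripper": 0.3},
    {"slide": [-85.4, -174, 55], "turn": [0, 0, -9], "gripper": 0.3},
    {"slide": [-85.4, -174, 69], "turn": [0, 0, -9], "gripper": 0.3},
    {"slide": [-85.4, -174, 69], "turn": [0, 0, -9], "gripper": 0.3},
    {"slide": [-85.4, -174, 69], "turn": [0, 0, -9], "gripper": 0.3},
  ],
)

```text
clock: 3.77
tool_pos: [518.8, 153.1, 48.4]
tcp_rot: [3.141, -0.006, -3.113]
force: [0.6, -0.6, -1.7]
gripper_width: 0.398
```

```bash
python3 - <<'E'
from mv import *
go((520.5,153,25,181.7),(520.5,153,22,181.7))
d=snap("wrist","w4");C=cloud(d)
print("slab z",np.median(C[150:250,30:150,2]), "tube top",np.percentile(C[100:200,315:325,2],50))
E
```

```text
t 3.77 p [518.8 153.1  48.4] yaw [ 180.    -0.3 -178.3] w 0.398 F [ 0.6 -0.6 -1.7]
(520.5, 153, 25, 181.7) slide [-1.9, -0.1, 23.4] turn [0.04, -0.32, -0.05] rows 0.6
(520.5, 153, 22, 181.7) slide [-1.9, -0.1, 26.4] turn [0.04, -0.32, -0.05] rows 0.6
slab z 14.947070701443558 tube top 76.25236541517444
```

View pics/w4.png

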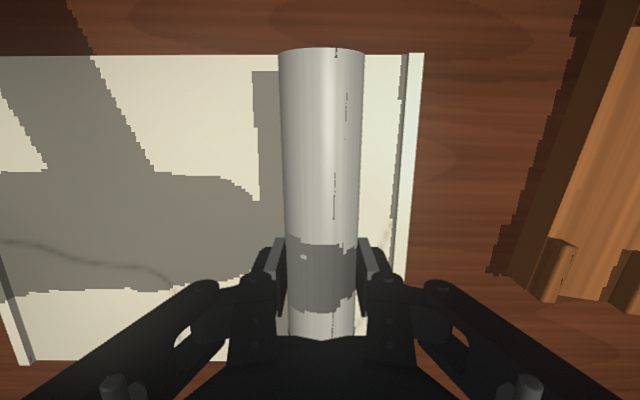

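The tube is parallel to the bead (column ~405) and clear of it. I'll lower it about 25 mm slowly, then open to 0.55, which leaves a loose cage around it.

send_rows(
  increments=[
    {"slide": [-2, 0, 8], "turn": [0, -0.3, 0], "gripper": 0.3},
    {"slide": [-2, 0, 15], "turn": [0, -0.3, 0], "gripper": 0.3},
    {"slide": [-2, 0, 20], "turn": [0, -0.3, 0], "gripper": 0.3},
    {"slide": [-2, 0, 23], "turn": [0, -0.3, 0], "gripper": 0.3},
    {"slide": [-2, 0, 24.5], "turn": [0, -0.3, 0], "gripper": 0.3},
    {"slide": [-2, 0, 25.5], "turn": [0, -0.3, 0], "gripper": 0.3},
    {"slide": [-2, 0, 25.5], "turn": [0, -0.3, 0], "gripper": 0.3},
    {"slide": [-2, 0, 25.5], "turn": [0, -0.3, 0], "gripper": 0.3},
  ],
)

```text
clock: 4.48
tool_pos: [522.0, 153.6, 24.3]
tcp_rot: [3.141, 0.003, -3.112]
force: [0.1, 0.6, -3.0]
gripper_width: 0.399
```

send_rows(
  increments=[
    {"slide": [0, 0, 1], "turn": [0, 0, 0], "gripper": 0.3},
    {"slide": [0, 0, 1.5], "turn": [0, 0, 0], "gripper": 0.3},
    {"slide": [0, 0, 2], "turn": [0, 0, 0], "gripper": 0.3},
    {"slide": [0, 0, 2], "turn": [0, 0, 0], "gripper": 0.3},
  ],
)

```text
clock: 4.82
tool_pos: [522.4, 153.7, 23.7]
tcp_rot: [3.141, 0.004, -3.112]
force: [-2.7, 0.1, 7.7]
gripper_width: 0.4
```

send_rows(
  increments=[
    {"slide": [0, 0, 0], "turn": [0, 0, 0], "gripper": 0.52},
    {"slide": [0, 0, 0], "turn": [0, 0, 0], "gripper": 0.52},
    {"slide": [0, 0, 0], "turn": [0, 0, 0], "gripper": 0.52},
    {"slide": [0, 0, 0], "turn": [0, 0, 0], "gripper": 0.52},
  ],
)

```text
clock: 5.15
tool_pos: [522.6, 153.6, 23.8]
tcp_rot: [3.141, 0.005, -3.112]
force: [-0.1, 0.1, -0.4]
gripper_width: 0.523
```

```bash
python3 - <<'E'
from mv import *
go((521,153,24,181.7),(525.5,-17,24,181.7))
d=snap("wrist","w5");C=cloud(d)
print("slab z",np.median(C[150:250,30:150,2])); fit(C,(240,0,400,230),40,60,521,153,33,.03)
E
```

```text
t 5.15 p [522.6 153.6  23.8] yaw [ 180.     0.3 -178.3] w 0.523 F [-0.1  0.1 -0.4]
(521, 153, 24, 181.7) slide [1.6, -0.6, -0.2] turn [0.04, 0.27, 0.0] rows 0.0
(525.5, -17, 24, 181.7) slide [2.1, -170.7, -0.4] turn [0.04, 0.27, 0.0] rows 4.1
slab z 14.938044584970871
n 13918 mid [464.5 152.9  32.9] yaw 1.87 len 74.9 rms 0.53
```

View pics/w5.png

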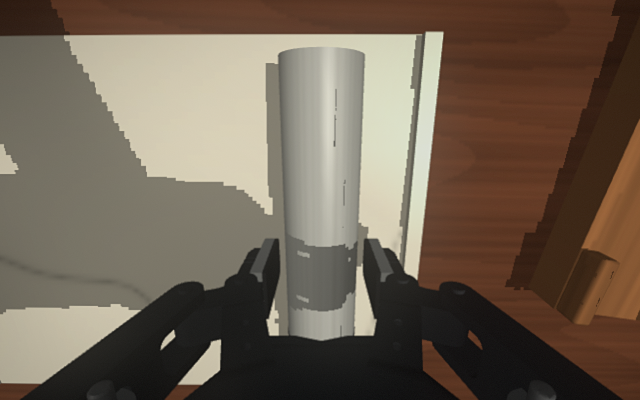

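send_rows(
  increments=[
    {"slide": [1, -4, -0.5], "turn": [0, 0, 0], "gripper": 0.52},
    {"slide": [1, -9, -0.5], "turn": [0, 0, 0], "gripper": 0.52},
    {"slide": [1, -14, -0.5], "turn": [0, 0, 0], "gripper": 0.52},
    {"slide": [1, -19, -0.5], "turn": [0, 0, 0], "gripper": 0.52},
    {"slide": [1, -24, -0.5], "turn": [0, 0, 0], "gripper": 0.52},
    {"slide": [1, -29, -0.5], "turn": [0, 0, 0], "gripper": 0.52},
    {"slide": [1, -32, -0.5], "turn": [0, 0, 0], "gripper": 0.52},
    {"slide": [1, -32, -0.5], "turn": [0, 0, 0], "gripper": 0.52},
  ],
)

```text
clock: 5.87
tool_pos: [522.5, 120.8, 24.1]
tcp_rot: [3.141, 0.004, -3.113]
force: [-0.3, 0.2, 0.0]
gripper_width: 0.515
```

```bash
cat > look.py <<'E'
import sys
from mv import *
n=sys.argv[1]
s=r.read_state(); x,y,z=s["tool_pos"]
go((x,y,z,181.7))
d=snap("wrist",n);C=cloud(d)
fit(C,(230,0,410,230),40,75,x,y,33,.03)
print("slab",np.median(C[120:200,180:220,2]).round(2))
# top-line heights: near the end and near the middle
P=C[0:330,240:400].reshape(-1,3);P=P[(P[:,2]>40)&(P[:,2]<75)&(abs(P[:,1]-y)<30)]
for a,b in((-95,-75),(-75,-55),(-55,-40),(-10,15)):
    q=P[(P[:,0]-x>a)&(P[:,0]-x<b)]
    if len(q)>20: print(a,b,"ztop",np.percentile(q[:,2],97).round(1),"ymid",((np.percentile(q[:,1],1)+np.percentile(q[:,1],99))/2-y).round(1))
E
python3 look.py w6
```

```text
t 5.87 p [522.5 120.8  24.1] yaw [ 180.     0.2 -178.4] w 0.515 F [-0.3  0.2  0. ]
(np.float64(522.5030857424327), np.float64(120.7936339303833), np.float64(24.13350625177888), 181.7) slide [0.0, 0.0, 0.0] turn [0.04, 0.25, -0.05] rows 0.0
n 13629 mid [464.9 119.5  32.9] yaw 1.9 len 74.2 rms 0.53
slab 14.99
-95 -75 ztop 51.6 ymid -2.2
-75 -55 ztop 51.6 ymid -1.6
-55 -40 ztop 51.5 ymid -1.0
-10 15 ztop 64.6 ymid -1.4
```

View pics/w6.png

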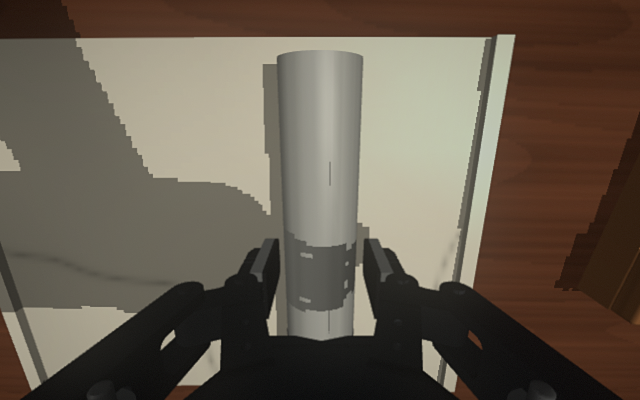

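send_rows(
  increments=[
    {"slide": [0, -4, 0], "turn": [0, 0, 0], "gripper": 0.52},
    {"slide": [0, -9, 0], "turn": [0, 0, 0], "gripper": 0.52},
    {"slide": [0, -14, 0], "turn": [0, 0, 0], "gripper": 0.52},
    {"slide": [0, -19, 0], "turn": [0, 0, 0], "gripper": 0.52},
    {"slide": [0, -24, 0], "turn": [0, 0, 0], "gripper": 0.52},
    {"slide": [0, -27, 0], "turn": [0, 0, 0], "gripper": 0.52},
    {"slide": [0, -27, 0], "turn": [0, 0, 0], "gripper": 0.52},
  ],
)

```text
clock: 6.5
tool_pos: [523.3, 93.4, 24.1]
tcp_rot: [3.141, 0.004, -3.114]
force: [1.0, 0.2, 0.4]
gripper_width: 0.519
```

```bash
python3 look.py w7
```

```text
t 6.5 p [523.3  93.4  24.1] yaw [ 180.     0.3 -178.4] w 0.519 F [1.  0.2 0.4]
(np.float64(523.3471529365443), np.float64(93.36680773301556), np.float64(24.13603753597158), 181.7) slide [0.0, 0.0, 0.0] turn [0.04, 0.25, -0.1] rows 0.0
n 13636 mid [465.8  92.1  32.9] yaw 1.84 len 74.0 rms 0.53
slab 15.03
-95 -75 ztop 51.7 ymid -2.1
-75 -55 ztop 51.6 ymid -1.6
-55 -40 ztop 51.6 ymid -1.0
-10 15 ztop 64.6 ymid -1.4
```

send_rows(
  increments=[
    {"slide": [0, -4, 0], "turn": [0, 0, 0], "gripper": 0.52},
    {"slide": [0, -9, 0], "turn": [0, 0, 0], "gripper": 0.52},
    {"slide": [0, -14, 0], "turn": [0, 0, 0], "gripper": 0.52},
    {"slide": [0, -19, 0], "turn": [0, 0, 0], "gripper": 0.52},
    {"slide": [0, -24, 0], "turn": [0, 0, 0], "gripper": 0.52},
    {"slide": [0, -28, 0], "turn": [0, 0, 0], "gripper": 0.52},
    {"slide": [0, -28, 0], "turn": [0, 0, 0], "gripper": 0.52},
  ],
)

```text
clock: 7.13
tool_pos: [524.2, 64.8, 24.1]
tcp_rot: [3.141, 0.004, -3.114]
force: [-0.5, 0.6, 0.5]
gripper_width: 0.521
```

```bash
python3 look.py w8
```

```text
t 7.13 p [524.2  64.8  24.1] yaw [ 180.     0.3 -178.4] w 0.521 F [-0.5  0.6  0.5]
(np.float64(524.2083154719702), np.float64(64.77521364849903), np.float64(24.096417031941154), 181.7) slide [0.0, 0.0, 0.0] turn [0.03, 0.25, -0.14] rows 0.0
n 13644 mid [466.6  64.6  32.9] yaw 1.8 len 74.3 rms 0.53
slab 14.96
-95 -75 ztop 51.6 ymid -1.0
-75 -55 ztop 51.7 ymid -0.5
-55 -40 ztop 51.6 ymid 0.2
-10 15 ztop 64.5 ymid -1.5
```

send_rows(
  increments=[
    {"slide": [0, -4, 0], "turn": [0, 0, 0], "gripper": 0.52},
    {"slide": [0, -9, 0], "turn": [0, 0, 0], "gripper": 0.52},
    {"slide": [0, -14, 0], "turn": [0, 0, 0], "gripper": 0.52},
    {"slide": [0, -19, 0], "turn": [0, 0, 0], "gripper": 0.52},
    {"slide": [0, -24, 0], "turn": [0, 0, 0], "gripper": 0.52},
    {"slide": [0, -28, 0], "turn": [0, 0, 0], "gripper": 0.52},
    {"slide": [0, -28, 0], "turn": [0, 0, 0], "gripper": 0.52},
  ],
)

```text
clock: 7.77
tool_pos: [525.0, 36.3, 24.1]
tcp_rot: [3.141, 0.004, -3.115]
force: [-0.3, -0.7, -0.1]
gripper_width: 0.52
```

```bash
python3 look.py w9
```

```text
t 7.77 p [525.   36.3  24.1] yaw [ 180.     0.3 -178.5] w 0.52 F [-0.3 -0.7 -0.1]
(np.float64(524.9941346752182), np.float64(36.250172365838196), np.float64(24.073219093315164), 181.7) slide [0.0, 0.0, 0.0] turn [0.03, 0.25, -0.19] rows 0.0
n 13681 mid [467.3  36.2  32.9] yaw 1.76 len 74.5 rms 0.53
slab 14.98
-95 -75 ztop 51.7 ymid -0.8
-75 -55 ztop 51.6 ymid -0.4
-55 -40 ztop 51.6 ymid 0.2
-10 15 ztop 64.5 ymid -1.4
```

The axis stays at 32.9 mm throughout, so this one rolls true. I'll roll on to the other end.

send_rows(
  increments=[
    {"slide": [0, -4, 0], "turn": [0, 0, 0], "gripper": 0.52},
    {"slide": [0, -9, 0], "turn": [0, 0, 0], "gripper": 0.52},
    {"slide": [0, -14, 0], "turn": [0, 0, 0], "gripper": 0.52},
    {"slide": [0, -20, 0], "turn": [0, 0, 0], "gripper": 0.52},
    {"slide": [0, -26, 0], "turn": [0, 0, 0], "gripper": 0.52},
    {"slide": [0, -32, 0], "turn": [0, 0, 0], "gripper": 0.52},
    {"slide": [0, -38, 0], "turn": [0, 0, 0], "gripper": 0.52},
    {"slide": [0, -44, 0], "turn": [0, 0, 0], "gripper": 0.52},
    {"slide": [0, -49, 0], "turn": [0, 0, 0], "gripper": 0.52},
    {"slide": [0, -53, 0], "turn": [0, 0, 0], "gripper": 0.52},
    {"slide": [0, -53, 0], "turn": [0, 0, 0], "gripper": 0.52},
  ],
)

```text
clock: 8.73
tool_pos: [526.5, -17.3, 24.0]
tcp_rot: [3.141, 0.005, -3.116]
force: [-0.4, 0.1, 0.2]
gripper_width: 0.523
```

```bash
python3 look.py w10; python3 - <<'E'
from mv import *
snap("top","t10")
E
```

```text
t 8.73 p [526.5 -17.3  24. ] yaw [ 180.     0.3 -178.5] w 0.523 F [-0.4  0.1  0.2]
(np.float64(526.4983178610894), np.float64(-17.276038347490317), np.float64(24.039294209304643), 181.7) slide [0.0, 0.0, 0.0] turn [0.03, 0.26, -0.25] rows 0.1
n 13691 mid [468.8 -17.7  32.9] yaw 1.72 len 74.3 rms 0.53
slab 0.14
-95 -75 ztop 51.6 ymid -1.1
-75 -55 ztop 51.6 ymid -0.7
-55 -40 ztop 51.6 ymid -0.0
-10 15 ztop 64.5 ymid -1.4
```

View pics/w10.png

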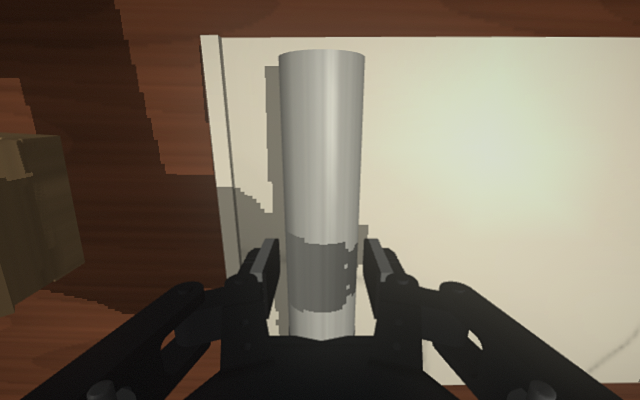

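```bash
python3 - <<'E'
from mv import *
go((588,-14,24,181.7),(588,-14,18,181.7))
E
```

```text
t 8.83 p [526.3 -16.5  24. ] yaw [ 179.9    0.2 -178.5] w 0.519 F [ 0.6  0.2 -0.4]
(588, -14, 24, 181.7) slide [-61.8, 0.9, 0.3] turn [0.05, 0.24, -0.23] rows 1.5
(588, -14, 18, 181.7) slide [-61.7, 0.9, 6.3] turn [0.05, 0.24, -0.23] rows 1.5
```

send_rows(
  increments=[
    {"slide": [-15, 0.2, 0], "turn": [0, 0.2, -0.2], "gripper": 0.55},
    {"slide": [-30, 0.5, 0], "turn": [0, 0.2, -0.2], "gripper": 0.55},
    {"slide": [-46, 0.7, 0], "turn": [0, 0.2, -0.2], "gripper": 0.55},
    {"slide": [-62, 0.9, 0], "turn": [0, 0.2, -0.2], "gripper": 0.55},
    {"slide": [-62, 0.9, 2], "turn": [0, 0.2, -0.2], "gripper": 0.55},
    {"slide": [-62, 0.9, 4], "turn": [0, 0.2, -0.2], "gripper": 0.55},
    {"slide": [-62, 0.9, 5], "turn": [0, 0.2, -0.2], "gripper": 0.55},
    {"slide": [-62, 0.9, 5], "turn": [0, 0.2, -0.2], "gripper": 0.55},
  ],
)

```text
clock: 9.5
tool_pos: [586.6, -13.6, 18.5]
tcp_rot: [3.14, -0.002, -3.112]
force: [-0.3, -0.0, 1.0]
gripper_width: 0.549
```

```bash
python3 look.py w11
```

```text
t 9.5 p [586.6 -13.6  18.5] yaw [ 1.799e+02 -1.000e-01 -1.783e+02] w 0.549 F [-0.3 -0.   1. ]
(np.float64(586.6399047667816), np.float64(-13.598226930415585), np.float64(18.542261484263474), 181.7) slide [0.0, 0.0, 0.0] turn [0.08, -0.09, -0.01] rows 0.0
n 18749 mid [520.4 -19.7  32.9] yaw 1.69 len 88.7 rms 0.54
slab 0.41
-95 -75 ztop 51.7 ymid -6.7
-75 -55 ztop 51.5 ymid -6.1
-55 -40 ztop 51.6 ymid -5.5
-10 15 ztop 61.5 ymid -1.4
```

View pics/w11.png

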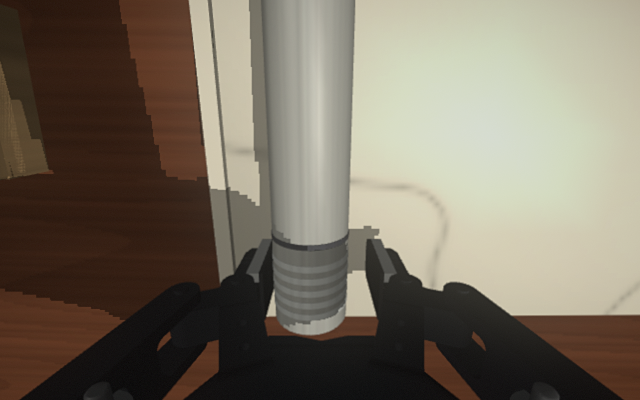

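The cap is between the fingers, with the tube about 4 mm towards the left finger. I'll centre on it and grip firmly.

send_rows(
  increments=[
    {"slide": [0, -2, 0], "turn": [0, 0, 0], "gripper": 0.55},
    {"slide": [0, -4, 0], "turn": [0, 0, 0], "gripper": 0.55},
    {"slide": [0, -4, 0], "turn": [0, 0, 0], "gripper": 0.3},
    {"slide": [0, -4, 0], "turn": [0, 0, 0], "gripper": 0.3},
    {"slide": [0, -4, 0], "turn": [0, 0, 0], "gripper": 0.3},
    {"slide": [0, -4, 0], "turn": [0, 0, 0], "gripper": 0.3},
    {"slide": [0, -4, 0], "turn": [0, 0, 0], "gripper": 0.3},
    {"slide": [0, -4, -3], "turn": [0, 0, 0], "gripper": 0.3},
    {"slide": [0, -4, -10], "turn": [0, 0, 0], "gripper": 0.3},
    {"slide": [0, -4, -20], "turn": [0, 0, 0], "gripper": 0.3},
    {"slide": [0, -4, -20], "turn": [0, 0, 0], "gripper": 0.3},
  ],
  grip_force=115,
)

```text
clock: 10.47
tool_pos: [588.5, -17.9, 40.9]
tcp_rot: [3.141, 0.002, -3.112]
force: [0.9, 0.9, -2.1]
gripper_width: 0.386
```

```bash
cat > held.py <<'E'
import sys
from mv import *
s=r.read_state(); x,y,z=s["tool_pos"]; go((x,y,z,181.7))
d=snap("wrist",sys.argv[1]);C=cloud(d)
P=C[0:230,200:440].reshape(-1,3); P=P[(P[:,2]>z+12)&(P[:,2]<z+45)&(abs(P[:,1]-y)<40)]
def f(p):
    dr=np.array([1,p[1],p[3]]);dr/=np.linalg.norm(dr); q=P-[x-60,p[0],p[2]]; q=q-np.outer(q@dr,dr); return np.linalg.norm(q,axis=1)-18
o=least_squares(f,[y,0.03,z+12,0],loss="soft_l1").x
print("n",len(P),"at x-60: y-off",(o[0]-y).round(2),"z-off",(o[2]-z).round(2),"yaw",np.degrees(np.arctan(o[1])).round(2),"pitch z/x",np.degrees(np.arctan(o[3])).round(2),"xrange",P[:,0].min().round(1),P[:,0].max().round(1))
E
python3 held.py w12
```

```text
t 10.47 p [588.5 -17.9  40.9] yaw [ 1.800e+02  1.000e-01 -1.783e+02] w 0.386 F [ 0.9  0.9 -2.1]
(np.float64(588.4638202732058), np.float64(-17.942469778798674), np.float64(40.94300434671723), 181.7) slide [0.0, 0.0, 0.0] turn [0.03, 0.13, -0.02] rows 0.0
n 19188 at x-60: y-off -0.99 z-off 12.54 yaw 2.06 pitch z/x 0.78 xrange 475.8 570.6
```

View pics/w12.png

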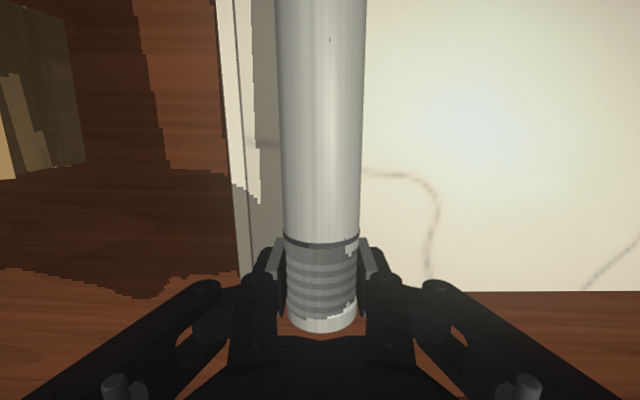

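```bash
python3 - <<'E'
from mv import *
dt=dict(np.load("pics/top0.npz"));C=cloud(dt)
m=(C[...,2]>48)&(C[...,2]<60)&(C[...,0]>440)&(C[...,0]<580)&(C[...,1]>-290)&(C[...,1]<-140)
print("top",cv2.minAreaRect(C[m][:,:2].astype(np.float32)))
Q=C[232:258,380:425]; 
# V: z vs y
m=(C[...,2]>15)&(C[...,2]<60)&(C[...,0]>475)&(C[...,0]<545)&(C[...,1]>-260)&(C[...,1]<-150)
P=C[m]
for yy in range(-256,-152,6):
    q=P[(P[:,1]>=yy)&(P[:,1]<yy+6)]
    if len(q): print(yy+3,q[:,2].mean().round(1),len(q),end="; ")
go((588,-17,130,181.7),(575,-150,150,181.7))
# wrist views
for n in ("w10","w12"):
    C=cloud(dict(np.load(f"pics/{n}.npz")))
    m=(C[...,2]>52)&(C[...,2]<58)&(C[...,1]<-140)&(C[...,1]>-290); print(n,m.sum(), C[m].min(0) if m.sum() else "", C[m].max(0) if m.sum() else "")
E
```

```text
top ((508.11279296875, -208.61944580078125), (87.06924438476562, 80.06809997558594), 89.16820526123047)
-253 49.9 27; -247 55.0 52; -241 53.0 82; -235 46.1 68; -229 41.1 72; -223 35.5 78; -217 28.8 74; -211 24.2 61; -205 25.0 53; -199 31.3 54; -193 37.8 54; -187 43.5 53; -181 49.6 47; -175 55.1 61; -169 48.7 73; -163 52.1 14; t 10.52 p [588.2 -17.9  40.3] yaw [ 1.800e+02  1.000e-01 -1.783e+02] w 0.381 F [ 0.4 -0.1 -1.7]
(588, -17, 130, 181.7) slide [0.0, 1.0, -89.7] turn [0.04, 0.11, -0.02] rows 2.2
(575, -150, 150, 181.7) slide [16.9, -131.6, -109.8] turn [0.04, 0.11, -0.02] rows 4.1
w10 8 [ 545.9300128  -167.29561145   52.01269424] [ 550.38566586 -163.96838312   52.69576803]
w12 22 [ 540.78584383 -167.42476705   52.04292239] [ 550.63948869 -163.84133791   53.06317351]
```

send_rows(
  increments=[
    {"slide": [0, 1, -30], "turn": [0, 0, 0], "gripper": 0.3},
    {"slide": [0, 0, -65], "turn": [0, 0, 0], "gripper": 0.3},
    {"slide": [4, -25, -95], "turn": [0, 0, 1], "gripper": 0.3},
    {"slide": [10, -60, -110], "turn": [0, 0, 2.5], "gripper": 0.3},
    {"slide": [15, -92, -110], "turn": [0, 0, 2.5], "gripper": 0.3},
    {"slide": [15, -92, -110], "turn": [0, 0, 2.5], "gripper": 0.3},
    {"slide": [15, -92, -110], "turn": [0, 0, 2.5], "gripper": 0.3},
  ],
)

```text
clock: 11.1
tool_pos: [575.5, -112.1, 150.4]
tcp_rot: [3.141, 0.002, 3.124]
force: [-0.4, 0.1, -1.8]
gripper_width: 0.386
```

```bash
python3 held.py w13; python3 - <<'E'
from mv import *
d=dict(np.load("pics/w13.npz"));C=cloud(d)
m=(C[...,2]>53)&(C[...,2]<57)&(C[...,1]<-140)&(C[...,1]>-290)&(C[...,0]>440)&(C[...,0]<580)
print("top",m.sum(),cv2.minAreaRect(C[m][:,:2].astype(np.float32)))
m=(C[...,2]>20)&(C[...,2]<60)&(C[...,0]>440)&(C[...,0]<580)&(C[...,1]>-260)&(C[...,1]<-150)
P=C[m]
for yy in range(-256,-152,6):
    q=P[(P[:,1]>=yy)&(P[:,1]<yy+6)]
    if len(q): print(yy+3,np.median(q[:,2]).round(1),len(q),end="; ")
E
```

```text
t 11.1 p [ 575.5 -112.1  150.4] yaw [1.80e+02 1.00e-01 1.79e+02] w 0.386 F [-0.4  0.1 -1.8]
(np.float64(575.502007323118), np.float64(-112.08287427171403), np.float64(150.35760376378343), 181.7) slide [0.0, 0.0, 0.0] turn [0.03, 0.13, -2.7] rows 0.4
n 19207 at x-60: y-off 1.79 z-off 12.51 yaw -0.58 pitch z/x 0.82 xrange 462.9 556.8
top 2381 ((509.47503662109375, -205.400390625), (81.77384948730469, 80.48880004882812), 88.32296752929688)
-253 49.0 21; -247 53.4 314; -241 55.8 819; -235 51.0 1229; -229 44.8 1071; -223 39.1 1004; -217 33.1 927; -211 27.0 889; -205 23.6 543; -199 29.1 429; -193 35.1 462; -187 41.2 492; -181 47.2 525; -175 54.5 571; -169 55.4 990; -163 50.4 756;
```

View pics/w13.png

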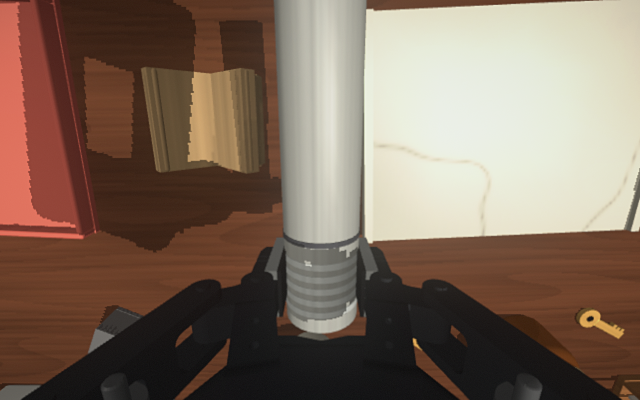

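```bash
python3 - <<'E'
from mv import *
go((576,-208.5,110,178.3),(576,-208.5,70,178.3))
d=np.load("pics/top0.npz"); print("hook",atz(d,[(453,153)],20))
E
```

```text
t 11.15 p [ 575.3 -110.7  149.9] yaw [1.799e+02 1.000e-01 1.791e+02] w 0.386 F [-0.6  0.4 -3. ]
(576, -208.5, 110, 178.3) slide [-2.2, -97.8, 39.7] turn [0.09, 0.08, 0.78] rows 2.5
(576, -208.5, 70, 178.3) slide [-2.2, -97.9, 79.7] turn [0.09, 0.08, 0.78] rows 3.0
hook [[ 757.41316579 -356.33814709   20.        ]]
```

send_rows(
  increments=[
    {"slide": [-1, -25, 0], "turn": [0, 0.8, 0.8], "gripper": 0.3},
    {"slide": [-2, -60, 10], "turn": [0, 0.8, 0.8], "gripper": 0.3},
    {"slide": [-2.2, -90, 40], "turn": [0, 0.8, 0.8], "gripper": 0.3},
    {"slide": [-2.2, -98, 65], "turn": [0, 0.8, 0.8], "gripper": 0.3},
    {"slide": [-2.2, -98, 80], "turn": [0, 0.8, 0.8], "gripper": 0.3},
    {"slide": [-2.2, -98, 80], "turn": [0, 0.8, 0.8], "gripper": 0.3},
    {"slide": [-2.2, -98, 80], "turn": [0, 0.8, 0.8], "gripper": 0.3},
    {"slide": [-2.2, -98, 80], "turn": [0, 0.8, 0.8], "gripper": 0.3},
  ],
)

```text
clock: 11.82
tool_pos: [576.8, -207.7, 70.5]
tcp_rot: [3.14, -0.012, 3.113]
force: [-1.0, -0.2, -1.4]
gripper_width: 0.383
```

```bash
python3 held.py w14; python3 - <<'E'
from mv import *
go((576,-208.5,40,178.3),(576,-208.5,34,178.3))
E
```

```text
t 11.82 p [ 576.8 -207.7   70.5] yaw [179.9  -0.7 178.4] w 0.383 F [-1.  -0.2 -1.4]
(np.float64(576.7768582785866), np.float64(-207.67315978269556), np.float64(70.45754858905639), 181.7) slide [0.0, 0.0, 0.0] turn [0.1, -0.68, -3.34] rows 0.5
n 19205 at x-60: y-off 2.52 z-off 13.38 yaw -1.27 pitch z/x -0.04 xrange 464.4 558.0
t 11.87 p [ 577.2 -207.9   71.1] yaw [180.   -0.6 178.4] w 0.384 F [ 0.3  0.  -2.1]
(576, -208.5, 40, 178.3) slide [0.8, -0.6, 31.1] turn [0.03, -0.61, 0.06] rows 0.7
(576, -208.5, 34, 178.3) slide [0.8, -0.6, 37.1] turn [0.03, -0.61, 0.06] rows 0.9
```

View pics/w14.png

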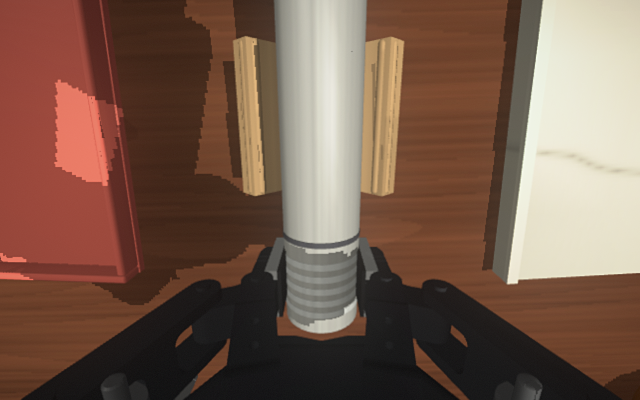

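```bash
python3 - <<'E'
from mv import *
C=cloud(dict(np.load("pics/w14.npz")))
m=(C[...,2]>53)&(C[...,2]<57)&(C[...,1]<-150)&(C[...,1]>-260)&(C[...,0]>440)&(C[...,0]<555)
P=C[m]
L=P[P[:,1]<-206];Rr=P[P[:,1]>-206]
for x0 in range(475,550,12):
    a=L[abs(L[:,0]-x0)<6][:,1]; b=Rr[abs(Rr[:,0]-x0)<6][:,1]
    print(x0,np.percentile(a,2).round(1),np.percentile(b,98).round(1),((np.percentile(a,2)+np.percentile(b,98))/2).round(2))
print(P[:,0].min(),P[:,0].max(), cv2.minAreaRect(P[:,:2].astype(np.float32)))
E
```

```text
475 -244.8 -165.7 -205.27
487 -245.0 -166.2 -205.58
499 -245.6 -166.5 -206.03
511 -246.1 -167.0 -206.51
523 -246.2 -167.4 -206.79
535 -246.5 -167.7 -207.09
547 -247.0 -167.9 -207.46
468.36199325427134 550.8719502406484 ((509.4744873046875, -206.4313507080078), (81.02561950683594, 80.60224151611328), 88.08951568603516)
```

send_rows(
  increments=[
    {"slide": [1, -1.8, 5], "turn": [0, 0, 0.4], "gripper": 0.3},
    {"slide": [1, -1.8, 14], "turn": [0, 0, 0.4], "gripper": 0.3},
    {"slide": [1, -1.8, 23], "turn": [0, 0, 0.4], "gripper": 0.3},
    {"slide": [1, -1.8, 29], "turn": [0, 0, 0.4], "gripper": 0.3},
    {"slide": [1, -1.8, 33], "turn": [0, 0, 0.4], "gripper": 0.3},
    {"slide": [1, -1.8, 35], "turn": [0, 0, 0.4], "gripper": 0.3},
    {"slide": [1, -1.8, 35], "turn": [0, 0, 0.4], "gripper": 0.3},
    {"slide": [1, -1.8, 35], "turn": [0, 0, 0.4], "gripper": 0.3},
  ],
)

```text
clock: 12.53
tool_pos: [575.7, -209.8, 36.0]
tcp_rot: [3.141, -0.011, 3.106]
force: [0.3, 0.3, -2.5]
gripper_width: 0.386
```

```bash
python3 held.py w15
```

```text
t 12.53 p [ 575.7 -209.8   36. ] yaw [180.   -0.6 178. ] w 0.386 F [ 0.3  0.3 -2.5]
(np.float64(575.7207576759357), np.float64(-209.75431757908973), np.float64(35.96526371117208), 181.7) slide [0.0, 0.0, 0.0] turn [0.05, -0.62, -3.74] rows 0.5
n 33354 at x-60: y-off 2.5 z-off 13.48 yaw -1.4 pitch z/x 0.05 xrange 463.1 557.0
```

View pics/w15.png

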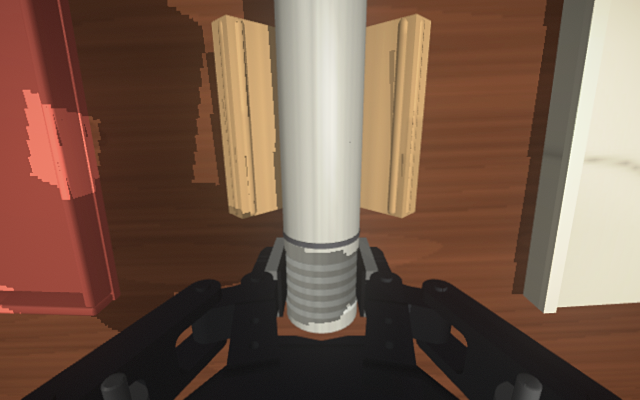

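send_rows(
  increments=[
    {"slide": [0, 0.6, 0.6], "turn": [0, 0, 0], "gripper": 0.3},
    {"slide": [0, 0.6, 1.2], "turn": [0, 0, 0], "gripper": 0.3},
    {"slide": [0, 0.6, 1.8], "turn": [0, 0, 0], "gripper": 0.3},
    {"slide": [0, 0.6, 2.2], "turn": [0, 0, 0], "gripper": 0.3},
    {"slide": [0, 0.6, 2.2], "turn": [0, 0, 0], "gripper": 0.3},
    {"slide": [0, 0.6, 2.2], "turn": [0, 0, 0], "gripper": 0.3},
  ],
)

```text
clock: 13.08
tool_pos: [576.0, -209.3, 34.2]
tcp_rot: [3.141, -0.01, 3.106]
force: [0.3, -0.2, -2.1]
gripper_width: 0.389
```

send_rows(
  increments=[
    {"slide": [0, 0, 0.6], "turn": [0, 0, 0], "gripper": 0.3},
    {"slide": [0, 0, 1.2], "turn": [0, 0, 0], "gripper": 0.3},
    {"slide": [0, 0, 1.2], "turn": [0, 0, 0], "gripper": 0.3},
    {"slide": [0, 0, 1.2], "turn": [0, 0, 0], "gripper": 0.3},
  ],
)

```text
clock: 13.42
tool_pos: [576.2, -209.4, 33.6]
tcp_rot: [-3.141, -0.01, 3.106]
force: [-0.5, 0.4, 4.4]
gripper_width: 0.387
```

Contact is light (+4.4 N), so I'll release and go straight up.

send_rows(
  increments=[
    {"slide": [0, 0, 0], "turn": [0, 0, 0], "gripper": 0.5},
    {"slide": [0, 0, 0], "turn": [0, 0, 0], "gripper": 0.6},
    {"slide": [0, 0, 0], "turn": [0, 0, 0], "gripper": 0.6},
    {"slide": [0, 0, 0], "turn": [0, 0, 0], "gripper": 0.6},
    {"slide": [0, 0, -8], "turn": [0, 0, 0], "gripper": 0.6},
    {"slide": [0, 0, -25], "turn": [0, 0, 0], "gripper": 0.6},
    {"slide": [0, 0, -60], "turn": [0, 0, 0], "gripper": 0.6},
    {"slide": [20, 0, -100], "turn": [0, 0, 0], "gripper": 0.6},
    {"slide": [45, 0, -130], "turn": [0, 0, 0], "gripper": 0.6},
    {"slide": [70, 0, -150], "turn": [0, 0, 0], "gripper": 0.6},
    {"slide": [70, 0, -150], "turn": [0, 0, 0], "gripper": 0.6},
  ],
  grip_force=60,
)

```text
clock: 14.33
tool_pos: [506.6, -207.8, 190.1]
tcp_rot: [-3.137, -0.004, 3.106]
force: [0.4, 0.5, -0.6]
gripper_width: 0.599
```

```bash
python3 - <<'E'
from mv import *
go((505,-209,180,178)); d=snap("wrist","w16"); C=cloud(d)
fit(C,(240,0,400,330),56,75,509,-207,47.5,-.03)
go((450,300,180,172.6),(471,424,31,172.6))
E
```

```text
t 14.33 p [ 506.6 -207.8  190.1] yaw [-179.7   -0.2  177.9] w 0.599 F [ 0.4  0.5 -0.6]
(505, -209, 180, 178) slide [1.5, -1.2, 10.1] turn [-0.27, -0.24, -0.06] rows 0.2
n 6261 mid [ 512.5 -205.9   47.6] yaw -1.72 len 180.7 rms 5.1
t 14.38 p [ 507.6 -207.7  187.8] yaw [-179.8   -0.3  177.9] w 0.598 F [ 0.4  0.6 -0.2]
(450, 300, 180, 172.6) slide [76.1, 505.2, 6.5] turn [-0.21, -0.26, 5.3] rows 12.3
(471, 424, 31, 172.6) slide [59.0, 630.4, 154.9] turn [-0.21, -0.26, 5.3] rows 15.6
```

View pics/w16.png

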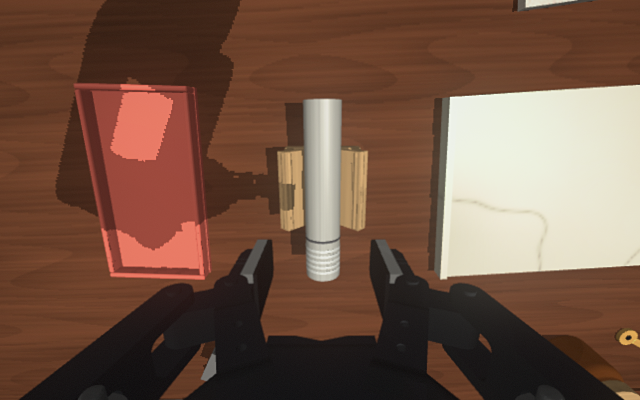

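The first tube is seated: axis height 47.6 mm, yaw −1.7° against the stand's −1.75°, and about 3 mm off centre. Next is the second tube.

```bash
python3 - <<'E'
from mv import *
C=cloud(dict(np.load("pics/w16.npz")))
m=(C[...,2]>20)&(C[...,2]<28)&(C[...,1]<-320)&(C[...,1]>-500)&(C[...,0]>360)&(C[...,0]<660)
print("tray",m.sum(),cv2.minAreaRect(C[m][:,:2].astype(np.float32)))
go((474,423,110,172.5))
E
```

```text
tray 3649 ((508.6733703613281, -402.4433288574219), (116.30341339111328, 220.7825927734375), 86.5074691772461)
t 14.38 p [ 507.6 -207.7  187.8] yaw [-179.8   -0.3  177.9] w 0.598 F [ 0.4  0.6 -0.2]
(474, 423, 110, 172.5) slide [56.3, 629.3, 75.9] turn [-0.21, -0.26, 5.4] rows 15.3
```

send_rows(
  increments=[
    {"slide": [4, 40, 0], "turn": [0, 0, 0.5], "gripper": 0.65},
    {"slide": [8, 80, 0], "turn": [0, 0, 1], "gripper": 0.65},
    {"slide": [12, 121, 0], "turn": [0, 0, 2], "gripper": 0.65},
    {"slide": [16, 162, 0], "turn": [0, 0, 3], "gripper": 0.65},
    {"slide": [20, 203, 0], "turn": [0, 0, 4], "gripper": 0.65},
    {"slide": [24, 244, 0], "turn": [0, 0, 5], "gripper": 0.65},
    {"slide": [29, 285, 0], "turn": [0, 0, 5.3], "gripper": 0.65},
    {"slide": [34, 326, 0], "turn": [0, 0, 5.3], "gripper": 0.65},
    {"slide": [39, 367, 0], "turn": [0, 0, 5.3], "gripper": 0.65},
    {"slide": [44, 408, 0], "turn": [0, 0, 5.3], "gripper": 0.65},
    {"slide": [49, 449, 0], "turn": [0, 0, 5.3], "gripper": 0.65},
    {"slide": [53, 490, 0], "turn": [0, 0, 5.3], "gripper": 0.65},
  ],
)

```text
clock: 15.38
tool_pos: [471.8, 286.5, 185.3]
tcp_rot: [-3.137, -0.006, 3.013]
force: [0.7, -0.0, -0.0]
gripper_width: 0.647
```

```bash
python3 - <<'E'
from mv import *
go((474,423,110,172.5))
E
```

```text
t 15.38 p [471.8 286.5 185.3] yaw [-179.8   -0.3  172.6] w 0.647 F [ 0.7 -0.  -0. ]
(474, 423, 110, 172.5) slide [15.0, 136.0, 74.8] turn [-0.25, -0.33, 0.12] rows 3.7
```

send_rows(
  increments=[
    {"slide": [6, 40, 0], "turn": [0, -0.2, 0.1], "gripper": 0.65},
    {"slide": [10, 80, 15], "turn": [0, -0.2, 0.1], "gripper": 0.65},
    {"slide": [15, 118, 35], "turn": [0, -0.2, 0.1], "gripper": 0.65},
    {"slide": [15, 136, 60], "turn": [0, -0.2, 0.1], "gripper": 0.65},
    {"slide": [15, 136, 75], "turn": [0, -0.2, 0.1], "gripper": 0.65},
    {"slide": [15, 136, 75], "turn": [0, -0.2, 0.1], "gripper": 0.65},
    {"slide": [15, 136, 75], "turn": [0, -0.2, 0.1], "gripper": 0.65},
  ],
)

```text
clock: 15.97
tool_pos: [472.8, 422.9, 107.5]
tcp_rot: [-3.134, -0.006, 3.012]
force: [-0.6, 0.3, 0.7]
gripper_width: 0.652
```

```bash
python3 - <<'E'
from mv import *
go((474,423,28,172.5)); d=snap("wrist","w17"); C=cloud(d); fit(C,(200,0,440,260),50,75,474,423,40,-.13)
E
```

```text
t 15.97 p [472.8 422.9 107.5] yaw [-179.6   -0.3  172.6] w 0.652 F [-0.6  0.3  0.7]
(474, 423, 28, 172.5) slide [-1.6, 0.9, 79.4] turn [-0.42, -0.32, 0.07] rows 1.9
n 7301 mid [445.6 427.8  39.9] yaw -9.25 len 122.7 rms 0.6
```

View pics/w17.png

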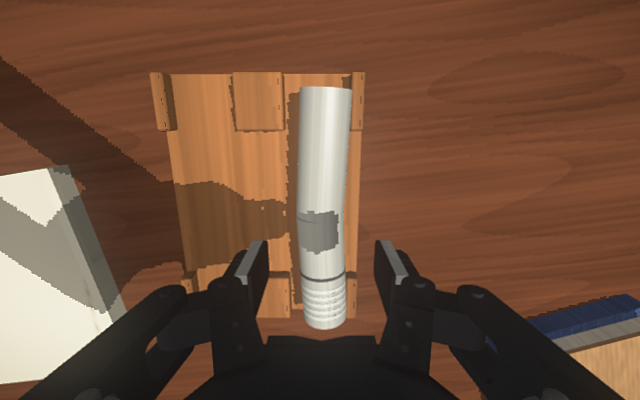

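send_rows(
  increments=[
    {"slide": [-1.5, 0.5, 25], "turn": [-0.3, -0.3, 0], "gripper": 0.65},
    {"slide": [-1.5, 0.5, 50], "turn": [-0.3, -0.3, 0], "gripper": 0.65},
    {"slide": [-1.5, 0.5, 70], "turn": [-0.3, -0.3, 0], "gripper": 0.65},
    {"slide": [-1.5, 0.5, 79], "turn": [-0.3, -0.3, 0], "gripper": 0.65},
    {"slide": [-1.5, 0.5, 79], "turn": [-0.3, -0.3, 0], "gripper": 0.65},
    {"slide": [-1.5, 0.5, 79], "turn": [-0.3, -0.3, 0], "gripper": 0.65},
  ],
)

```text
clock: 16.52
tool_pos: [476.2, 422.7, 31.4]
tcp_rot: [3.141, 0.003, 3.01]
force: [-1.0, 0.5, 0.6]
gripper_width: 0.649
```

send_rows(
  increments=[
    {"slide": [0, 0, 0], "turn": [0, 0, 0], "gripper": 0.3},
    {"slide": [0, 0, 0], "turn": [0, 0, 0], "gripper": 0.3},
    {"slide": [0, 0, 0], "turn": [0, 0, 0], "gripper": 0.3},
    {"slide": [0, 0, 0], "turn": [0, 0, 0], "gripper": 0.3},
    {"slide": [0, 0, 0], "turn": [0, 0, 0], "gripper": 0.3},
  ],
)

```text
clock: 16.93
tool_pos: [477.5, 421.3, 34.2]
tcp_rot: [-3.141, 0.006, 3.011]
force: [-1.0, -8.0, 7.6]
gripper_width: 0.402
```

```bash
python3 - <<'E'
from mv import *
go((474,423,120,172.5),(520.5,153,120,181.7))
E
```

```text
t 16.93 p [477.5 421.3  34.2] yaw [-180.     0.4  172.5] w 0.402 F [-1.  -8.   7.6]
(474, 423, 120, 172.5) slide [3.2, 1.2, -85.8] turn [-0.02, 0.35, 0.01] rows 2.1
(520.5, 153, 120, 181.7) slide [-78.1, -260.5, -85.2] turn [-0.05, 0.35, -9.19] rows 6.8
```

send_rows(
  increments=[
    {"slide": [0, 0, -10], "turn": [0, 0.3, 0], "gripper": 0.3},
    {"slide": [0, 0, -30], "turn": [0, 0.3, 0], "gripper": 0.3},
    {"slide": [0, 0, -60], "turn": [0, 0.3, 0], "gripper": 0.3},
    {"slide": [0, 0, -86], "turn": [0, 0.3, 0], "gripper": 0.3},
    {"slide": [0, 0, -86], "turn": [0, 0.3, 0], "gripper": 0.3},
    {"slide": [0, 0, -86], "turn": [0, 0.3, 0], "gripper": 0.3},
  ],
)

```text
clock: 17.43
tool_pos: [478.4, 422.3, 123.1]
tcp_rot: [3.138, 0.005, 3.011]
force: [-0.4, 0.2, -4.1]
gripper_width: 0.39
```

```bash
python3 held.py w18;python3 - <<'E'
from mv import *
go((522,153,120,181.7),(522,153,50,181.7))
E
```

```text
t 17.43 p [478.4 422.3 123.1] yaw [179.8   0.3 172.5] w 0.39 F [-0.4  0.2 -4.1]
(np.float64(478.3926560025791), np.float64(422.2774520512456), np.float64(123.07136421904386), 181.7) slide [0.0, 0.0, 0.0] turn [0.16, 0.32, -9.19] rows 1.3
n 13065 at x-60: y-off 11.68 z-off 5.61 yaw -10.19 pitch z/x 0.01 xrange 384.7 463.2
t 17.48 p [477.1 421.5 120.9] yaw [1.800e+02 1.000e-01 1.725e+02] w 0.392 F [ 0.1 -0.4 -2.7]
(522, 153, 120, 181.7) slide [-79.5, -260.3, 0.9] turn [0.02, 0.12, -9.19] rows 6.5
(522, 153, 50, 181.7) slide [-79.4, -260.4, 70.9] turn [0.02, 0.12, -9.19] rows 6.7
```

View pics/w18.png

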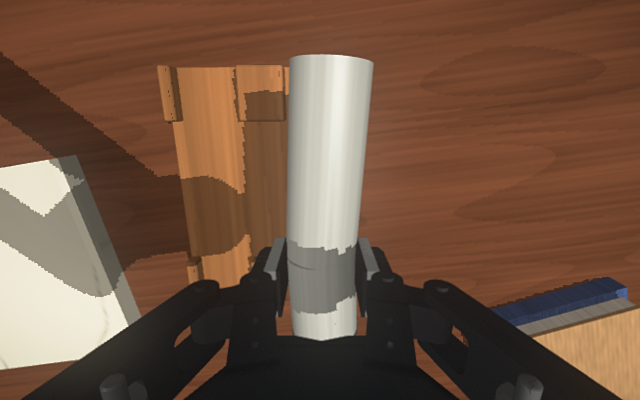

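send_rows(
  increments=[
    {"slide": [-10, -38, 0], "turn": [0, 0, -1.5], "gripper": 0.3},
    {"slide": [-22, -77, 0], "turn": [0, 0, -3], "gripper": 0.3},
    {"slide": [-35, -116, 0], "turn": [0, 0, -5], "gripper": 0.3},
    {"slide": [-47, -155, 0], "turn": [0, 0, -7], "gripper": 0.3},
    {"slide": [-60, -194, 0], "turn": [0, 0, -9.2], "gripper": 0.3},
    {"slide": [-72, -230, 5], "turn": [0, 0, -9.2], "gripper": 0.3},
    {"slide": [-79.5, -260.3, 25], "turn": [0, 0, -9.2], "gripper": 0.3},
    {"slide": [-79.5, -260.3, 50], "turn": [0, 0, -9.2], "gripper": 0.3},
    {"slide": [-79.5, -260.3, 70], "turn": [0, 0, -9.2], "gripper": 0.3},
    {"slide": [-79.5, -260.3, 71], "turn": [0, 0, -9.2], "gripper": 0.3},
    {"slide": [-79.5, -260.3, 71], "turn": [0, 0, -9.2], "gripper": 0.3},
  ],
)

```text
clock: 18.4
tool_pos: [519.9, 152.7, 47.7]
tcp_rot: [-3.142, -0.004, -3.112]
force: [0.7, 0.1, -2.1]
gripper_width: 0.395
```

```bash
python3 held.py w19;python3 - <<'E'
from mv import *
go((522,153,28,181.7))
E
```

```text
t 18.4 p [519.9 152.7  47.7] yaw [-180.    -0.2 -178.3] w 0.395 F [ 0.7  0.1 -2.1]
(np.float64(519.8864743095801), np.float64(152.69661803581943), np.float64(47.68599164314681), 181.7) slide [0.0, 0.0, 0.0] turn [-0.0, -0.22, -0.02] rows 0.0
n 13182 at x-60: y-off 1.85 z-off 6.21 yaw -1.0 pitch z/x -0.49 xrange 427.4 502.4
t 18.45 p [521.3 153.2  49.1] yaw [ 180.    -0.  -178.3] w 0.395 F [ 0.5  1.3 -2.8]
(522, 153, 28, 181.7) slide [-0.7, -0.2, 21.1] turn [0.01, -0.02, 0.02] rows 0.5
```

View pics/w19.png

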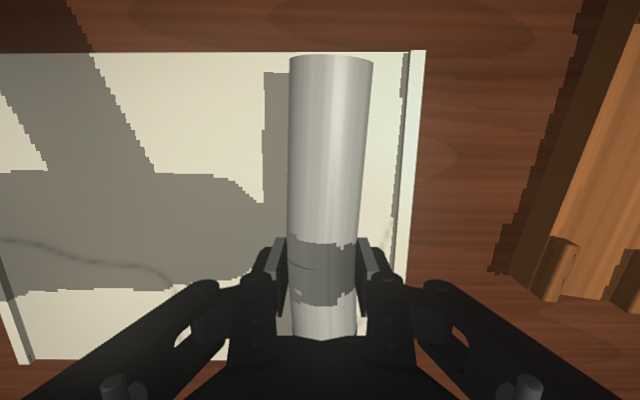

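send_rows(
  increments=[
    {"slide": [-1, 0, 7], "turn": [0, 0, 0], "gripper": 0.3},
    {"slide": [-1, 0, 13], "turn": [0, 0, 0], "gripper": 0.3},
    {"slide": [-1, 0, 17], "turn": [0, 0, 0], "gripper": 0.3},
    {"slide": [-1, 0, 20], "turn": [0, 0, 0], "gripper": 0.3},
    {"slide": [-1, 0, 21.5], "turn": [0, 0, 0], "gripper": 0.3},
    {"slide": [-1, 0, 22.5], "turn": [0, 0, 0], "gripper": 0.3},
    {"slide": [-1, 0, 22.5], "turn": [0, 0, 0], "gripper": 0.3},
    {"slide": [-1, 0, 22.5], "turn": [0, 0, 0], "gripper": 0.3},
  ],
)

```text
clock: 19.12
tool_pos: [522.2, 153.4, 27.2]
tcp_rot: [3.141, -0.0, -3.111]
force: [-2.6, 2.2, 3.7]
gripper_width: 0.398
```

send_rows(
  increments=[
    {"slide": [0, 0, 0], "turn": [0, 0, 0], "gripper": 0.54},
    {"slide": [0, 0, 0], "turn": [0, 0, 0], "gripper": 0.54},
    {"slide": [0, 0, 0], "turn": [0, 0, 0], "gripper": 0.54},
    {"slide": [0, 0, 2], "turn": [0, 0, 0], "gripper": 0.54},
    {"slide": [0, 0, 4], "turn": [0, 0, 0], "gripper": 0.54},
    {"slide": [0, 0, 4], "turn": [0, 0, 0], "gripper": 0.54},
  ],
)

```text
clock: 19.62
tool_pos: [521.9, 153.3, 22.7]
tcp_rot: [3.141, -0.001, -3.111]
force: [0.4, -0.4, -0.3]
gripper_width: 0.54
```

```bash
python3 look.py w20
```

```text
t 19.62 p [521.9 153.3  22.7] yaw [ 1.800e+02 -1.000e-01 -1.783e+02] w 0.54 F [ 0.4 -0.4 -0.3]
(np.float64(521.932427191954), np.float64(153.33745023681792), np.float64(22.74612857889214), 181.7) slide [0.0, 0.0, 0.0] turn [0.02, -0.05, 0.03] rows 0.0
n 13519 mid [464.9 155.3  32.9] yaw -0.91 len 72.9 rms 0.52
slab 15.0
-95 -75 ztop 51.7 ymid 2.3
-75 -55 ztop 51.6 ymid 2.0
-55 -40 ztop 51.6 ymid 1.6
-10 15 ztop 64.4 ymid -1.4
```

View pics/w20.png

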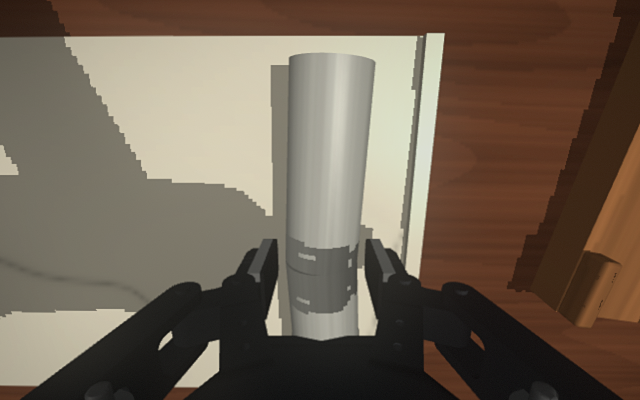

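Lying flat at 32.9 mm with the kink level. I'll roll it in quarter turns and look each time.

send_rows(
  increments=[
    {"slide": [0, -4, 0], "turn": [0, 0, 0], "gripper": 0.54},
    {"slide": [0, -9, 0], "turn": [0, 0, 0], "gripper": 0.54},
    {"slide": [0, -14, 0], "turn": [0, 0, 0], "gripper": 0.54},
    {"slide": [0, -19, 0], "turn": [0, 0, 0], "gripper": 0.54},
    {"slide": [0, -24, 0], "turn": [0, 0, 0], "gripper": 0.54},
    {"slide": [0, -29, 0], "turn": [0, 0, 0], "gripper": 0.54},
    {"slide": [0, -32, 0], "turn": [0, 0, 0], "gripper": 0.54},
    {"slide": [0, -32, 0], "turn": [0, 0, 0], "gripper": 0.54},
  ],
)

```text
clock: 20.33
tool_pos: [522.9, 120.4, 22.8]
tcp_rot: [-3.141, -0.001, -3.112]
force: [-0.5, -1.1, 0.2]
gripper_width: 0.541
```

```bash
python3 look.py w21; python3 held.py w21b
```

```text
t 20.33 p [522.9 120.4  22.8] yaw [-1.800e+02 -1.000e-01 -1.783e+02] w 0.541 F [-0.5 -1.1  0.2]
(np.float64(522.90954211417), np.float64(120.4005984189391), np.float64(22.810000493181487), 181.7) slide [0.0, 0.0, 0.0] turn [-0.01, -0.07, -0.02] rows 0.0
n 14282 mid [465.7 122.9  35.6] yaw 0.82 len 72.4 rms 0.96
slab 14.99
-95 -75 ztop 55.5 ymid 2.2
-75 -55 ztop 54.6 ymid 2.3
-55 -40 ztop 53.7 ymid 2.3
-10 15 ztop 64.9 ymid -1.4
t 20.38 p [522.9 120.8  22.8] yaw [ 1.800e+02 -1.000e-01 -1.783e+02] w 0.536 F [ 0.2 -0.2  1. ]
(np.float64(522.8686511564529), np.float64(120.76429543633789), np.float64(22.820268420269173), 181.7) slide [0.0, 0.0, 0.0] turn [0.01, -0.07, -0.02] rows 0.0
n 14430 at x-60: y-off 0.48 z-off 12.86 yaw 1.27 pitch z/x -2.85 xrange 430.6 505.3
```

View pics/w21.png

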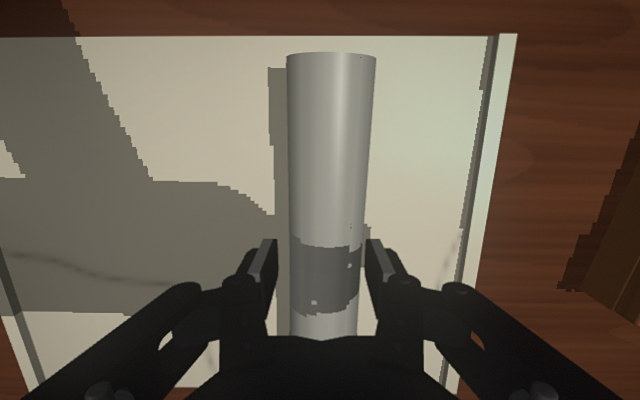

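The end has lifted 4 mm (top 55.5 against 51.6) and the tube is rocking on its middle, so this one is bent. I'll keep rolling.

send_rows(
  increments=[
    {"slide": [0, -4, 0], "turn": [0, 0, 0], "gripper": 0.54},
    {"slide": [0, -9, 0], "turn": [0, 0, 0], "gripper": 0.54},
    {"slide": [0, -14, 0], "turn": [0, 0, 0], "gripper": 0.54},
    {"slide": [0, -19, 0], "turn": [0, 0, 0], "gripper": 0.54},
    {"slide": [0, -24, 0], "turn": [0, 0, 0], "gripper": 0.54},
    {"slide": [0, -28, 0], "turn": [0, 0, 0], "gripper": 0.54},
    {"slide": [0, -28, 0], "turn": [0, 0, 0], "gripper": 0.54},
  ],
)

```text
clock: 21.02
tool_pos: [523.8, 92.1, 22.8]
tcp_rot: [-3.142, -0.001, -3.113]
force: [0.1, -0.7, 0.2]
gripper_width: 0.541
```

```bash
python3 look.py w22
```

```text
t 21.02 p [523.8  92.1  22.8] yaw [-1.800e+02 -1.000e-01 -1.784e+02] w 0.541 F [ 0.1 -0.7  0.2]
(np.float64(523.8039168928989), np.float64(92.1028162753113), np.float64(22.817280081959947), 181.7) slide [0.0, 0.0, 0.0] turn [-0.0, -0.06, -0.05] rows 0.0
n 13837 mid [466.4  86.2  33.2] yaw 4.55 len 73.5 rms 0.57
slab 15.0
-95 -75 ztop 51.7 ymid -7.9
-75 -55 ztop 51.9 ymid -6.4
-55 -40 ztop 52.0 ymid -5.0
-10 15 ztop 63.9 ymid -1.3
```

send_rows(
  increments=[
    {"slide": [0, -4, 0], "turn": [0, 0, 0], "gripper": 0.54},
    {"slide": [0, -9, 0], "turn": [0, 0, 0], "gripper": 0.54},
    {"slide": [0, -14, 0], "turn": [0, 0, 0], "gripper": 0.54},
    {"slide": [0, -19, 0], "turn": [0, 0, 0], "gripper": 0.54},
    {"slide": [0, -24, 0], "turn": [0, 0, 0], "gripper": 0.54},
    {"slide": [0, -28, 0], "turn": [0, 0, 0], "gripper": 0.54},
    {"slide": [0, -28, 0], "turn": [0, 0, 0], "gripper": 0.54},
  ],
)

```text
clock: 21.65
tool_pos: [524.6, 63.5, 22.8]
tcp_rot: [-3.141, -0.001, -3.114]
force: [0.5, -0.0, -0.8]
gripper_width: 0.541
```

```bash
python3 look.py w23
```

```text
t 21.65 p [524.6  63.5  22.8] yaw [-1.800e+02 -1.000e-01 -1.784e+02] w 0.541 F [ 0.5 -0.  -0.8]
(np.float64(524.6383735479791), np.float64(63.49190578819984), np.float64(22.77890759046625), 181.7) slide [0.0, 0.0, 0.0] turn [-0.01, -0.07, -0.1] rows 0.0
n 14207 mid [466.2  65.   34.2] yaw 2.76 len 74.1 rms 0.96
slab 14.98
-95 -75 ztop 51.9 ymid 0.3
-75 -55 ztop 52.7 ymid 1.1
-55 -40 ztop 53.5 ymid 1.9
-10 15 ztop 64.0 ymid -1.3
```

send_rows(
  increments=[
    {"slide": [0, -4, 0], "turn": [0, 0, 0], "gripper": 0.54},
    {"slide": [0, -9, 0], "turn": [0, 0, 0], "gripper": 0.54},
    {"slide": [0, -14, 0], "turn": [0, 0, 0], "gripper": 0.54},
    {"slide": [0, -19, 0], "turn": [0, 0, 0], "gripper": 0.54},
    {"slide": [0, -24, 0], "turn": [0, 0, 0], "gripper": 0.54},
    {"slide": [0, -28, 0], "turn": [0, 0, 0], "gripper": 0.54},
    {"slide": [0, -28, 0], "turn": [0, 0, 0], "gripper": 0.54},
  ],
)

```text
clock: 22.28
tool_pos: [525.6, 34.8, 22.8]
tcp_rot: [-3.141, -0.001, -3.115]
force: [-1.0, 0.9, 0.1]
gripper_width: 0.545
```

```bash
python3 look.py w24
```

```text
t 22.28 p [525.6  34.8  22.8] yaw [-1.800e+02 -1.000e-01 -1.784e+02] w 0.545 F [-1.   0.9  0.1]
(np.float64(525.5549148089468), np.float64(34.81373690657278), np.float64(22.78180514221051), 181.7) slide [0.0, 0.0, 0.0] turn [-0.02, -0.06, -0.15] rows 0.0
n 13843 mid [467.9  31.7  33.2] yaw -0.92 len 74.2 rms 0.58
slab 15.01
-95 -75 ztop 51.7 ymid -2.6
-75 -55 ztop 51.9 ymid -2.9
-55 -40 ztop 52.1 ymid -3.2
-10 15 ztop 63.7 ymid -1.3
```

View pics/w24.png

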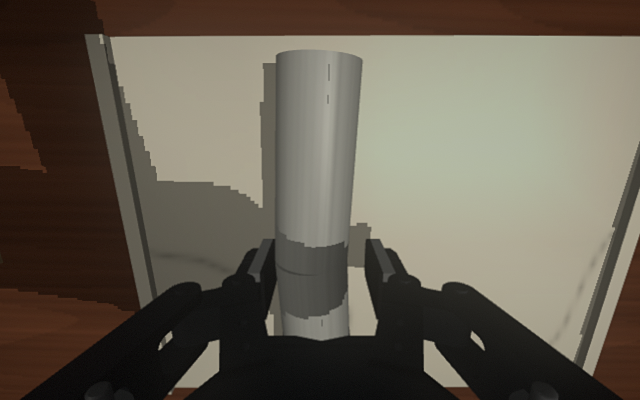

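A full turn done: the end lifted at 90°, the kink was reversed at 180°, the middle was raised at 270°, and it is level again now. I'll roll on to the far end.

send_rows(
  increments=[
    {"slide": [0, -4, 0], "turn": [0, 0, 0], "gripper": 0.54},
    {"slide": [0, -9, 0], "turn": [0, 0, 0], "gripper": 0.54},
    {"slide": [0, -14, 0], "turn": [0, 0, 0], "gripper": 0.54},
    {"slide": [0, -19, 0], "turn": [0, 0, 0], "gripper": 0.54},
    {"slide": [0, -24, 0], "turn": [0, 0, 0], "gripper": 0.54},
    {"slide": [0, -29, 0], "turn": [0, 0, 0], "gripper": 0.54},
    {"slide": [0, -34, 0], "turn": [0, 0, 0], "gripper": 0.54},
    {"slide": [0, -39, 0], "turn": [0, 0, 0], "gripper": 0.54},
    {"slide": [0, -44, 0], "turn": [0, 0, 0], "gripper": 0.54},
    {"slide": [0, -49, 0], "turn": [0, 0, 0], "gripper": 0.54},
    {"slide": [0, -53, 0], "turn": [0, 0, 0], "gripper": 0.54},
    {"slide": [0, -53, 0], "turn": [0, 0, 0], "gripper": 0.54},
  ],
)

```text
clock: 23.33
tool_pos: [527.0, -18.7, 22.8]
tcp_rot: [-3.141, -0.001, -3.115]
force: [0.1, -0.3, -0.3]
gripper_width: 0.542
```

```bash
python3 look.py w25
```

```text
t 23.33 p [527.  -18.7  22.8] yaw [-1.800e+02 -1.000e-01 -1.785e+02] w 0.542 F [ 0.1 -0.3 -0.3]
(np.float64(527.044669214712), np.float64(-18.705697528530752), np.float64(22.77575976204088), 181.7) slide [0.0, 0.0, 0.0] turn [-0.03, -0.05, -0.19] rows 0.0
n 14525 mid [469.3 -22.5  34.7] yaw 3.14 len 74.3 rms 0.77
slab 0.04
-95 -75 ztop 54.3 ymid -5.2
-75 -55 ztop 53.6 ymid -4.2
-55 -40 ztop 52.9 ymid -3.1
-10 15 ztop 63.7 ymid -1.3
```

View pics/w25.png

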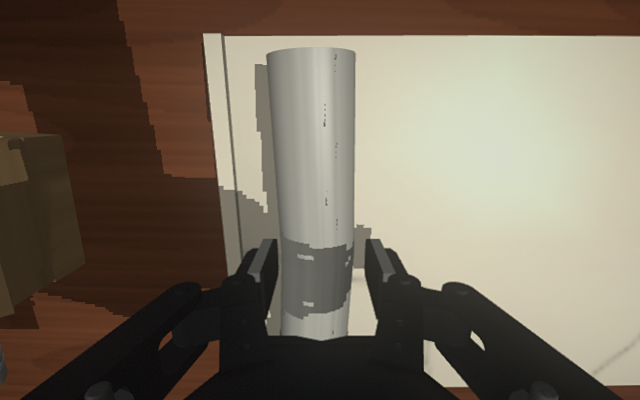

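send_rows(
  increments=[
    {"slide": [0, -1.5, 0], "turn": [0, 0, 0], "gripper": 0.3},
    {"slide": [0, -1.5, 0], "turn": [0, 0, 0], "gripper": 0.3},
    {"slide": [0, -1.5, 0], "turn": [0, 0, 0], "gripper": 0.3},
    {"slide": [0, -1.5, 0], "turn": [0, 0, 0], "gripper": 0.3},
    {"slide": [0, -1.5, -3], "turn": [0, 0, 0], "gripper": 0.3},
    {"slide": [0, -1.5, -15], "turn": [0, 0, 0], "gripper": 0.3},
    {"slide": [0, -1.5, -40], "turn": [0, 0, 0], "gripper": 0.3},
    {"slide": [0, -1.5, -75], "turn": [0, 0, 0], "gripper": 0.3},
    {"slide": [0, -1.5, -110], "turn": [0, 0, 0], "gripper": 0.3},
    {"slide": [0, -1.5, -130], "turn": [0, 0, 0], "gripper": 0.3},
    {"slide": [0, -1.5, -130], "turn": [0, 0, 0], "gripper": 0.3},
  ],
  grip_force=80,
)

```text
clock: 24.3
tool_pos: [529.7, -20.0, 157.2]
tcp_rot: [-3.14, 0.007, -3.115]
force: [0.0, 0.0, -2.5]
gripper_width: 0.392
```

```bash
python3 held.py w26;python3 - <<'E'
from mv import *
go((513,-402.4,150,176.5),(513,-402.4,50,176.5))
E
```

```text
t 24.3 p [529.7 -20.  157.2] yaw [-179.9    0.4 -178.5] w 0.392 F [ 0.   0.  -2.5]
(np.float64(529.7096769952313), np.float64(-19.95325108458337), np.float64(157.15345552454843), 181.7) slide [0.0, 0.0, 0.0] turn [-0.12, 0.39, -0.17] rows 0.1
n 14675 at x-60: y-off -4.97 z-off 9.62 yaw 6.27 pitch z/x -0.13 xrange 433.8 511.0
t 24.35 p [528.3 -19.7 154.5] yaw [-179.9    0.2 -178.5] w 0.396 F [-0.5 -0.6 -3.7]
(513, -402.4, 150, 176.5) slide [25.5, -382.2, 4.8] turn [-0.06, 0.18, 5.02] rows 9.2
(513, -402.4, 50, 176.5) slide [25.8, -382.1, 104.8] turn [-0.06, 0.18, 5.02] rows 9.5
```

View pics/w26.png

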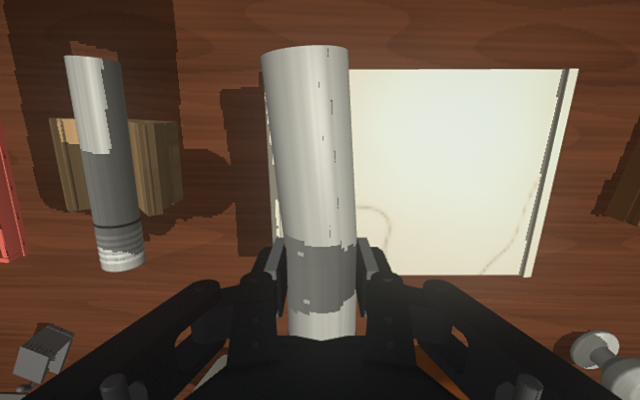

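send_rows(
  increments=[
    {"slide": [3, -38, 0], "turn": [0, 0, 1], "gripper": 0.3},
    {"slide": [6, -78, 0], "turn": [0, 0, 2], "gripper": 0.3},
    {"slide": [9, -118, 0], "turn": [0, 0, 3], "gripper": 0.3},
    {"slide": [12, -158, 0], "turn": [0, 0, 4], "gripper": 0.3},
    {"slide": [15, -198, 0], "turn": [0, 0, 5], "gripper": 0.3},
    {"slide": [18, -238, 0], "turn": [0, 0, 6], "gripper": 0.3},
    {"slide": [20, -278, 0], "turn": [0, 0, 7], "gripper": 0.3},
    {"slide": [22, -315, 0], "turn": [0, 0, 7], "gripper": 0.3},
    {"slide": [23, -350, 10], "turn": [0, 0, 7], "gripper": 0.3},
    {"slide": [23.5, -382, 30], "turn": [0, 0, 7], "gripper": 0.3},
    {"slide": [23.5, -382, 60], "turn": [0, 0, 7], "gripper": 0.3},
    {"slide": [23.5, -382, 75], "turn": [0, 0, 7], "gripper": 0.3},
  ],
)

```text
clock: 25.35
tool_pos: [512.2, -402.1, 73.0]
tcp_rot: [3.136, -0.003, 3.043]
force: [-0.7, 1.2, -3.9]
gripper_width: 0.395
```

```bash
python3 held.py w27;python3 - <<'E'
from mv import *
go((515,-402.4,25,174.3))
C=cloud(dict(np.load("pics/w27.npz")))
m=(C[...,2]>20)&(C[...,2]<27)&(C[...,1]<-320)&(C[...,1]>-500)&(C[...,0]>360)&(C[...,0]<660)
print("tray",m.sum(),cv2.minAreaRect(C[m][:,:2].astype(np.float32)))
E
```

```text
t 25.35 p [ 512.2 -402.1   73. ] yaw [179.7  -0.2 174.3] w 0.395 F [-0.7  1.2 -3.9]
(np.float64(512.1766951571301), np.float64(-402.07428250574065), np.float64(73.03297851503321), 181.7) slide [0.0, 0.0, 0.0] turn [0.3, -0.16, -7.36] rows 1.0
n 14694 at x-60: y-off 2.66 z-off 10.13 yaw -0.93 pitch z/x -0.66 xrange 417.4 495.5
t 25.4 p [ 511.  -399.4   70.2] yaw [179.5  -0.4 174.4] w 0.391 F [-1.3  1.5 -5.7]
(515, -402.4, 25, 174.3) slide [-4.6, -3.0, 45.2] turn [0.53, -0.42, 0.09] rows 1.1
tray 5971 ((505.6314697265625, -402.9685974121094), (115.07482147216797, 214.1942138671875), 86.21794891357422)
```

View pics/w27.png

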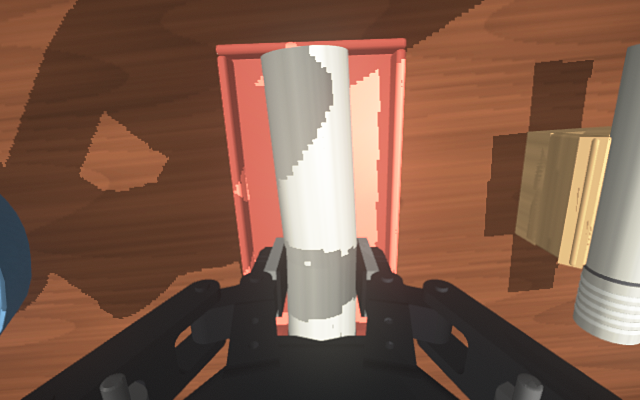

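send_rows(
  increments=[
    {"slide": [-4.5, -3, 8], "turn": [0.5, -0.4, 0], "gripper": 0.3},
    {"slide": [-4.5, -3, 20], "turn": [0.5, -0.4, 0], "gripper": 0.3},
    {"slide": [-4.5, -3, 32], "turn": [0.5, -0.4, 0], "gripper": 0.3},
    {"slide": [-4.5, -3, 41], "turn": [0.5, -0.4, 0], "gripper": 0.3},
    {"slide": [-4.5, -3, 47], "turn": [0.5, -0.4, 0], "gripper": 0.3},
    {"slide": [-4.5, -3, 50], "turn": [0.5, -0.4, 0], "gripper": 0.3},
    {"slide": [-4.5, -3, 51], "turn": [0.5, -0.4, 0], "gripper": 0.3},
    {"slide": [-4.5, -3, 51], "turn": [0.5, -0.4, 0], "gripper": 0.3},
  ],
)

```text
clock: 26.07
tool_pos: [515.1, -402.4, 19.5]
tcp_rot: [3.141, 0.0, 3.044]
force: [-0.3, -0.0, -2.8]
gripper_width: 0.393
```

```bash
python3 held.py w28
```

```text
t 26.07 p [ 515.1 -402.4   19.5] yaw [180.    0.  174.4] w 0.393 F [-0.3 -0.  -2.8]
(np.float64(515.0691245166666), np.float64(-402.39783602902577), np.float64(19.51831425795394), 181.7) slide [0.0, 0.0, 0.0] turn [0.01, 0.01, -7.29] rows 1.0
n 14683 at x-60: y-off 2.63 z-off 9.96 yaw -0.86 pitch z/x -0.52 xrange 420.3 498.5
```

send_rows(
  increments=[
    {"slide": [0, 0, 1], "turn": [0, 0, 0], "gripper": 0.3},
    {"slide": [0, 0, 2], "turn": [0, 0, 0], "gripper": 0.3},
    {"slide": [0, 0, 3], "turn": [0, 0, 0], "gripper": 0.3},
    {"slide": [0, 0, 4], "turn": [0, 0, 0], "gripper": 0.3},
    {"slide": [0, 0, 5], "turn": [0, 0, 0], "gripper": 0.3},
    {"slide": [0, 0, 5.5], "turn": [0, 0, 0], "gripper": 0.3},
    {"slide": [0, 0, 5.5], "turn": [0, 0, 0], "gripper": 0.3},
  ],
)

```text
clock: 26.7
tool_pos: [515.2, -402.6, 14.4]
tcp_rot: [-3.141, 0.0, 3.044]
force: [-1.0, -0.7, -2.8]
gripper_width: 0.392
```

send_rows(
  increments=[
    {"slide": [0, 0, 0.6], "turn": [0, 0, 0], "gripper": 0.3},
    {"slide": [0, 0, 1.2], "turn": [0, 0, 0], "gripper": 0.3},
    {"slide": [0, 0, 1.5], "turn": [0, 0, 0], "gripper": 0.3},
    {"slide": [0, 0, 1.5], "turn": [0, 0, 0], "gripper": 0.3},
  ],
)

```text
clock: 27.03
tool_pos: [515.4, -402.6, 14.2]
tcp_rot: [-3.141, 0.001, 3.044]
force: [-2.4, 3.0, 5.6]
gripper_width: 0.395
```

Light contact. I'll open to 0.6, staying within the tray, then go up.

send_rows(
  increments=[
    {"slide": [0, 0, 0], "turn": [0, 0, 0], "gripper": 0.5},
    {"slide": [0, 0, 0], "turn": [0, 0, 0], "gripper": 0.55},
    {"slide": [0, 0, 0], "turn": [0, 0, 0], "gripper": 0.58},
    {"slide": [0, 0, 0], "turn": [0, 0, 0], "gripper": 0.58},
    {"slide": [0, 0, 0], "turn": [0, 0, 0], "gripper": 0.58},
    {"slide": [0, 0, -6], "turn": [0, 0, 0], "gripper": 0.58},
    {"slide": [0, 0, -20], "turn": [0, 0, 0], "gripper": 0.58},
    {"slide": [0, 0, -50], "turn": [0, 0, 0], "gripper": 0.58},
    {"slide": [15, 0, -90], "turn": [0, 0, 0], "gripper": 0.58},
    {"slide": [40, 20, -130], "turn": [0, 0, 0], "gripper": 0.58},
    {"slide": [55, 50, -170], "turn": [0, 0, 0], "gripper": 0.58},
    {"slide": [55, 50, -190], "turn": [0, 0, 0], "gripper": 0.58},
  ],
)

```text
clock: 28.03
tool_pos: [463.3, -344.7, 205.0]
tcp_rot: [3.14, -0.001, 3.044]
force: [-0.3, 0.3, 0.4]
gripper_width: 0.578
```

```bash
python3 - <<'E'
from mv import *
go((460,-350,200,174)); d=snap("wrist","w29"); C=cloud(d)
C[...,0][abs(C[...,1]+402)>45]=0
fit(C,(120,0,500,330),30,60,509,-402,24,-.06)
C=cloud(d);fit(C,(320,0,640,330),56,75,510,-206,47.5,-.03)
t=snap("top","t29")
E
```

```text
t 28.03 p [ 463.3 -344.7  205. ] yaw [ 1.799e+02 -1.000e-01  1.744e+02] w 0.578 F [-0.3  0.3  0.4]
(460, -350, 200, 174) slide [2.7, -5.6, 5.0] turn [0.12, -0.08, 0.38] rows 0.2
n 3283 mid [ 510.4 -412.6   24. ] yaw -3.09 len 181.6 rms 1.0
n 5035 mid [ 508.5 -206.6   47.6] yaw -1.87 len 175.8 rms 5.47
```

View pics/w29.png

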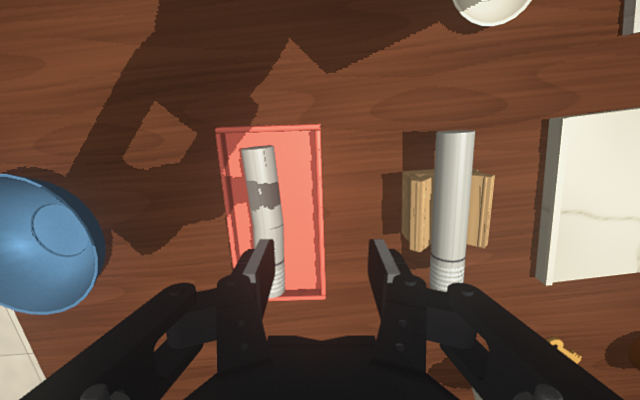

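View pics/t29.png

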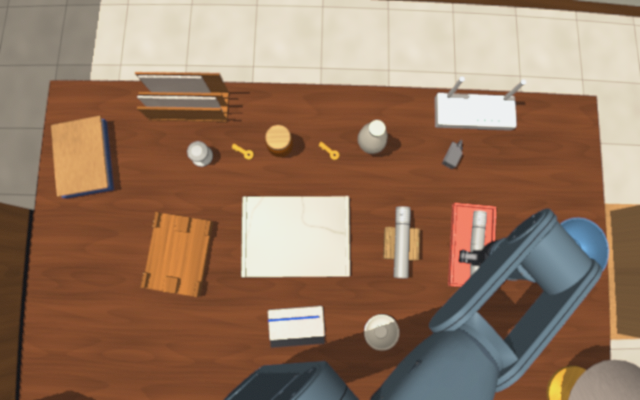

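The bent tube lies in the tray and the true one is in the stand, with the other objects unmoved. I'll wait a second and check that the bent tube is at rest.

send_rows(
  increments=[
    {"slide": [0, 0, -5], "turn": [0, 0, 0], "gripper": 0.58},
    {"slide": [0, 0, -5], "turn": [0, 0, 0], "gripper": 0.58},
    {"slide": [0, 0, -5], "turn": [0, 0, 0], "gripper": 0.58},
    {"slide": [0, 0, -5], "turn": [0, 0, 0], "gripper": 0.58},
    {"slide": [0, 0, -5], "turn": [0, 0, 0], "gripper": 0.58},
    {"slide": [0, 0, -5], "turn": [0, 0, 0], "gripper": 0.58},
    {"slide": [0, 0, -5], "turn": [0, 0, 0], "gripper": 0.58},
    {"slide": [0, 0, -5], "turn": [0, 0, 0], "gripper": 0.58},
  ],
)

```text
clock: 28.8
tool_pos: [466.7, -347.6, 216.0]
tcp_rot: [-3.135, 0.009, 3.045]
force: [0.4, 0.4, -0.1]
gripper_width: 0.579
```

```bash
python3 - <<'E'
from mv import *
for i in range(2):
    d=snap("wrist",f"w3{i}"); C=cloud(d)
    fit(C,(120,0,340,330),32,50,509,-412,24,-.06)
    fit(C,(400,0,640,330),56,75,510,-206,47.5,-.03)
print(r.read_state()["clock"])
a=np.load("pics/top0.npz")["color"].astype(int);b=np.load("pics/t29.npz")["color"].astype(int)
D=abs(a-b).max(2)[80:175,180:480]; print("diff at vase/keys/jar/knob/hook area",(D>30).sum())
E
```

```text
n 3142 mid [ 510.2 -414.7   23.8] yaw -3.09 len 181.3 rms 0.94
n 5014 mid [ 511.3 -206.7   47.7] yaw -1.9 len 180.3 rms 5.38
n 3159 mid [ 510.1 -414.7   23.9] yaw -3.05 len 181.5 rms 0.91
n 5012 mid [ 511.4 -206.6   47.7] yaw -1.85 len 181.0 rms 5.36
28.9
diff at vase/keys/jar/knob/hook area 0
```

send_rows(
  increments=[
    {"slide": [0, 0, 0], "turn": [0, 0, 0], "gripper": 0.58},
    {"slide": [0, 0, 0], "turn": [0, 0, 0], "gripper": 0.58},
    {"slide": [0, 0, 0], "turn": [0, 0, 0], "gripper": 0.58},
    {"slide": [0, 0, 0], "turn": [0, 0, 0], "gripper": 0.58},
    {"slide": [0, 0, 0], "turn": [0, 0, 0], "gripper": 0.58},
    {"slide": [0, 0, 0], "turn": [0, 0, 0], "gripper": 0.58},
    {"slide": [0, 0, 0], "turn": [0, 0, 0], "gripper": 0.58},
    {"slide": [0, 0, 0], "turn": [0, 0, 0], "gripper": 0.58},
    {"slide": [0, 0, 0], "turn": [0, 0, 0], "gripper": 0.58},
    {"slide": [0, 0, 0], "turn": [0, 0, 0], "gripper": 0.58},
    {"slide": [0, 0, 0], "turn": [0, 0, 0], "gripper": 0.58},
    {"slide": [0, 0, 0], "turn": [0, 0, 0], "gripper": 0.58},
  ],
)

```text
clock: 29.9
tool_pos: [466.8, -347.7, 216.4]
tcp_rot: [-3.134, 0.009, 3.045]
force: [-0.4, 0.2, -0.2]
gripper_width: 0.582
```

```bash
python3 - <<'E'
from mv import *
d=snap("wrist","w33"); C=cloud(d)
fit(C,(120,0,340,330),32,50,509,-412,24,-.06)
print(r.job_done())
E
```

```text
n 3169 mid [ 510.3 -414.7   23.9] yaw -3.06 len 181.2 rms 0.93
the job is handed in; nothing more can be done
None
```

I rolled both tubes about 170 mm along the slab, one and a half turns each, and handed the job in at about 30 s of the 72 s allowed. No verdict was reported.

- **True tube (in the stand):** Its axis stayed at 32.9 mm, level, at all six stops along the roll. The last check has it about 2 mm off centre lengthwise and under 1 mm sideways. Its axis is at 47.7 mm (nominal 47.5) and in line with the groove to about 0.2°.
- **Bent tube (in the tray):** One end lifted about 4 mm at a quarter turn, the kink pointed the other way at half a turn, and the middle rose at three quarters. The last check has it lying flat with its axis at 23.9 mm, in line with the tray within 1°. It is about 12 mm off the tray's centre line because it rolled a little when released. It was at the same spot 1.1 s later.
- **Everything else:** Comparing the top picture from the start with one taken after the last tube was released shows no change around the vase, jar, door knob, keys and hook. The gripper was open and clear, with forces near zero.

Two readings disagreed:
- **Camera positions:** The top and wrist cameras differed by about 3–4 mm in y, so I used the wrist camera for grasping and placing.
- **Fit to the true tube in the stand:** The fit residual was high (rms about 5 mm), probably because points on the stand were included. Its height and heading still matched the stand.

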